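# Dock the fastener caddy

### The arm

A 6-joint arm with a two-finger parallel gripper is mounted at the origin on the work surface. World frame = base frame: x ahead of the robot, y to its left, z up, the work surface at z = 0. Lengths are in mm, angles in rad, forces in N, time in s.
With the tool pointing down it reaches from about 350 to 775 mm from the base axis. Payload 7.3 kg.
Tool frame: the origin (TCP) lies on the centre line of the jaws, within the pads' length; the fingertips stand 22 mm ahead of it and the grasp point (between the pads) lies 3 mm ahead of it; x points along the fingers, z is the direction in which the jaws open and shut, and the axes are right-handed (so a half turn about x gives the same grasp; the last joint's range is limited). The gripper opens to 92 mm and grips with 3 to 60 N. Pads are 19 mm wide; open, the fingers measure 130 mm over their backs; the gripper's body (75 mm by 190 mm) begins 47 mm behind the grasp point.
Start: joints at [1.049, 0.342, 1.524, -0, 1.275, -0.146], TCP at [192.67, 488.386, 248.741] pointing down, gripper open.
Joint ranges: [-2.53, 2.53], [-0.77, 2.02], [0.04, 2.7], [-1, 4.14], [0.28, 2.66], [-3.11, 3.11]. Speed limits (rad/s): [2.57, 2.57, 3.14, 3.14, 3.14, 3.14].

### API

Orientations are given as [roll, pitch, yaw] about the fixed x, y, z axes, in that order (R = Rz(yaw) Ry(pitch) Rx(roll)).
In Python, from plant import readout, imaging, bot gives the robot as it stands.
- The arm moves only by the tool arm_command, never from a script. Its argument "plan" is a list of rows, each an object of numbers: "tx", "ty", "tz": the shift along the tool's x, y, z in cm; "wx", "wy", "wz": the turn, a rotation vector about the tool's x, y, z in rad; "jaw": the opening, from -1 (shut) to 1 (fully open). In form: [{"tx": .., "ty": .., "tz": .., "wx": .., "wy": .., "wz": .., "jaw": ..}, ...]. A call has 1 to 20 rows; each row shifts and turns the commanded pose from where the row before left it, along the tool's axes as they then stand; what a row does not reach is not made up. A row lasts 1/10 s, in which the tool goes at most 50 mm and 8.59 degrees, less where a joint would pass 70% of its speed; a pose out of reach is approached as far as the arm can. A call with a gripper value outside its range is refused whole. The fingers move at their own pace and stop on an object; the grip force is fixed at half the most. Time passes only in rows, so rows that do not move let the fingers close. It gives the time, the measured TCP pose, the force and the opening at its end, in the units of the state.
- readout.get_obs(): the state, without advancing time (a new reading comes with each control period).
- imaging.capture(name): name is "scene" or "side" or "wrist"; returns the picture (400x640x3 uint8, blue, green, red); there is no depth.
- imaging.get_calibration(name): a dict with "fx", "fy", "cx", "cy" (pixels), "position" and "rotation" of the camera in the world; the wrist camera has in their place "mount" (4x4, takes a point from camera to tool coordinates, whose origin is the TCP and whose axes are the tool frame's). Camera axes: x right, y up, looking along -z (the intrinsics and any distortion apply to the point x, -y, -z); pixel columns grow to the right and rows downward; lengths in mm; the calibration is good to about 2 mm. A picture is of the moment at which its call begins: read the wrist's pose just before it. get_calibration takes no time and is no camera call.
- bot.close_job(): hands the job in, once; it reports no verdict.
The state is a dict: "time": time; "joint_positions": joint angles; "dq": joint speeds; "tau": joint torques, N m; "tool_pos": TCP position; "tcp_rot": TCP orientation; "contact_force": force on the tool from outside, world axes, zero at the start; "moment": the same for the moment, N m; "grip_width": finger opening in mm.
Only numpy, scipy, OpenCV 4.12 (cv2) and the standard library are available. Lean on these libraries where they do the work, as an engineer would, in place of code of your own. Each camera call takes 0.05 s, during which the arm holds its last target.

### The job

Roll the wheeled fastener caddy by its handle to its dock: line it up in front of the lane and push it straight ahead until all four castors trail straight behind their pivots before its nose enters. Then steer it in between the rails and press it gently, never ramming the rails or the sprung buffer, until the latch drops behind its front bar, and let go. Keep the caddy level on its wheels and leave the other things on the bench alone.

Things in the scene. Friction and masses are not known exactly. Their poses are not given: they have to be found in the camera images.
- caddy: Bench caddy, 0.7 to 1 kg: plywood deck 170 x 130 mm, 12 thick, underside 36 mm above the bench, on four swivel castors (25 mm wheels) that let it roll and turn any way with under 2 N; fixed on it a clear bin of copper fasteners, top 104 mm above the bench, rear wall 53 mm behind the middle. Origin on the bench under the deck's middle; x ahead (handle at the rear), y left, z up.
- handle (a point): Middle of the caddy's push handle: wooden bar 14 x 14 mm in section, 106 mm long, lying across the caddy (along its y), 118 mm above the bench and 100 mm behind the caddy's middle. Two aluminium arms carry its ends; free from above, and 40 mm clear of the bin. Axes as the caddy's.
- nose (a point): Foremost point of the caddy: middle of the front face of its strike bar, a level round steel bar 8 mm thick and 70 mm long, 131 mm ahead of the caddy's middle and 46 mm above the bench. Between bar and deck is a 38 mm gap, into which the dock's latch drops. Axes as the caddy's.
- castor_fl (a joint): Swivel angle of the front left castor (pivot at x, y = +60, +47 mm in the caddy's frame), rad, counter-clockwise from above. 0: the wheel, 12 mm off its pivot, trails straight behind as it does when the caddy runs straight ahead; whole turns (2 pi) do not matter. It counts as trailing within 0.25.
- castor_fr (a joint): Swivel angle of the front right castor (pivot at x, y = +60, -47 mm in the caddy's frame), rad, counter-clockwise from above. 0: the wheel, 12 mm off its pivot, trails straight behind as it does when the caddy runs straight ahead; whole turns (2 pi) do not matter. It counts as trailing within 0.25.
- castor_rl (a joint): Swivel angle of the rear left castor (pivot at x, y = -60, +47 mm in the caddy's frame), rad, counter-clockwise from above. 0: the wheel, 12 mm off its pivot, trails straight behind as it does when the caddy runs straight ahead; whole turns (2 pi) do not matter. It counts as trailing within 0.25.
- castor_rr (a joint): Swivel angle of the rear right castor (pivot at x, y = -60, -47 mm in the caddy's frame), rad, counter-clockwise from above. 0: the wheel, 12 mm off its pivot, trails straight behind as it does when the caddy runs straight ahead; whole turns (2 pi) do not matter. It counts as trailing within 0.25.
- dock: Fixed to the bench: two bent aluminium rails 50 mm high; straight lane between them 136 mm wide, 270 mm long, with flared lips reaching 45 mm in front of its mouth. Origin on the bench in the middle of the mouth (start of the straight part); x into the lane along its centre line, y left, z up. A grey block with buffer and latch is clamped in the lane. The handle stays outside even when docked.
- buffer (a joint): Travel of the block's sprung rubber buffer, m: 0 out, hard stop 0.016; 2 N at first touch, then 600 N/m more (6 N at 0.006, 10 N at 0.013). The block is clamped by hand: the nose first meets the buffer anywhere from 140 to 200 mm beyond the mouth, a place not measured, to be felt. Left latched, it stays pressed in 0.004 to 0.008.
- latch (a joint): Lift of the steel drop latch above the buffer, rad: 0 down. It reaches 92 mm from its pivot (60 mm above the bench) towards the caddy; the strike bar itself lifts its sloped tip to about 0.15 (1 to 3 N of push) and it falls back below 0.05 behind the bar when the buffer is pressed in 0.006 to 0.009.
- spare_bin: Bystander: loose open clear bin of fasteners, 150 x 105 x 70 mm, on the bench; origin under its middle. Leave it.
- pliers: Bystander: fastener pliers lying flat, about 190 mm long and 15 mm high; origin under the middle. Leave them.
- bracket: Bystander: bent aluminium bracket, 120 x 50 x 40 mm; origin under its middle. Leave it.
Things that resemble listed ones, but are neither listed nor needed, are in the scene too. What is shaped like the part that bears buffer but green is not meant.

How it is judged:
By the outcome, as a careful person would: the job done as asked, in the order asked, and still so for the second after the job is handed in, with the robot touching nothing.
It also fails if it takes over 48 s, if anything falls off the work surface, if the arm or the gripper's body presses on something with over 40 N, if the wrist force passes 120 N, or if a joint passes its speed limit or range.

## Working session

There is one attempt and no reset: what is moved stays moved. The work goes in short steps, Python scripts to look and compute and a tool call to move; the robot and the scene stay as the last step left them, time stands still between calls to the robot, and variables do not carry over. Pictures are saved under pics/ and viewed, and the job is handed in when it is done.

Besides the shell and the picture viewer there is one more tool, called after "Emit:" in YAML: its name, and indented under it one key for each argument. arm_command: Moves the arm, as the interface text tells. Its arguments: {"type":"object","properties":{"plan":{"type":"array"}},"required":["plan"]}

```bash
ls; mkdir -p pics
python3 - <<'E'
from plant import readout, imaging, bot
import cv2
for n in ("scene","side","wrist"):
    im=imaging.capture(n); cv2.imwrite(f"pics/{n}0.png",im)
    print(n,imaging.get_calibration(n))
print(readout.get_obs())
E
```

```text
pics
scene {'fx': 494.6229376317346, 'fy': 494.6229376317346, 'cx': 322.6970670847642, 'cy': 201.58318855424315, 'position': array([1402.98385133,  548.80666674, 1150.77472619]), 'rotation': array([ 0.78926603, -0.01747233,  2.14813112])}
side {'fx': 388.1266176059186, 'fy': 388.1266176059186, 'cx': 320.28583017141415, 'cy': 200.70018975331368, 'position': array([ 139.44877528, -907.08848948,  785.03616082]), 'rotation': array([ 0.92850508, -0.00408278, -0.36888873])}
wrist {'fx': 288.8994079005669, 'fy': 288.8994079005669, 'cx': 319.9124105616489, 'cy': 200.7353727198723, 'mount': array([[ 1.21158278e-04,  2.66138227e-01, -9.63934868e-01,
        -1.35848726e+02],
       [-1.32477506e-03,  9.63934072e-01,  2.66137841e-01,
         7.25651443e+01],
       [ 9.99999115e-01,  1.24475207e-03,  4.69361879e-04,
         7.53539598e-01],
       [ 0.00000000e+00,  0.00000000e+00,  0.00000000e+00,
         1.00000000e+00]])}
{'time': 0.15, 'joint_positions': array([ 1.04902123e+00,  3.42572764e-01,  1.52476834e+00, -3.24199327e-05,
        1.27543893e+00, -1.46013695e-01]), 'dq': array([-0.00172416, -0.00299895, -0.00239547, -0.0013466 ,  0.00158059,
       -0.00175255]), 'tau': array([ 1.40467568e-03, -4.31469977e+01, -2.44351047e+01,  7.18949502e-02,
        5.37051342e-02, -9.69936536e-05]), 'tool_pos': array([192.51868484, 488.1269776 , 248.20958602]), 'tcp_rot': array([ 3.02168504,  1.56960854, -2.06645588]), 'contact_force': array([-0.63565418,  0.27664483, -0.88779144]), 'moment': array([0.02976634, 0.02839609, 0.03178374]), 'grip_width': 91.42004020852767}
```

View pics/scene0.png

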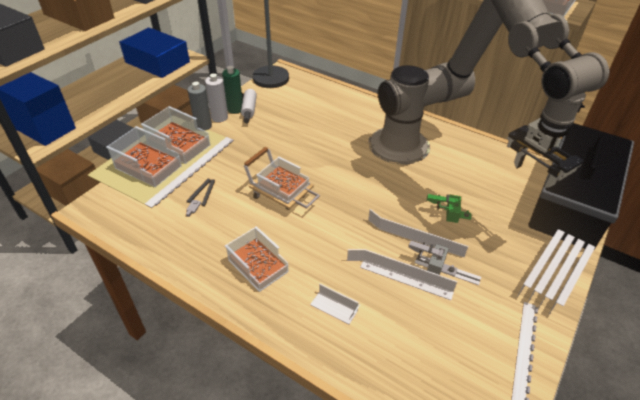

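View pics/side0.png

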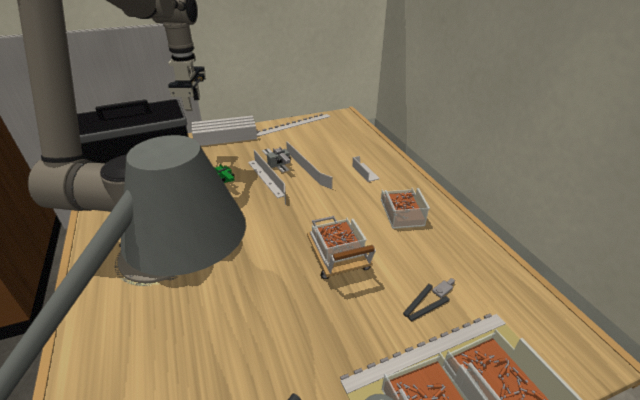

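View pics/wrist0.png

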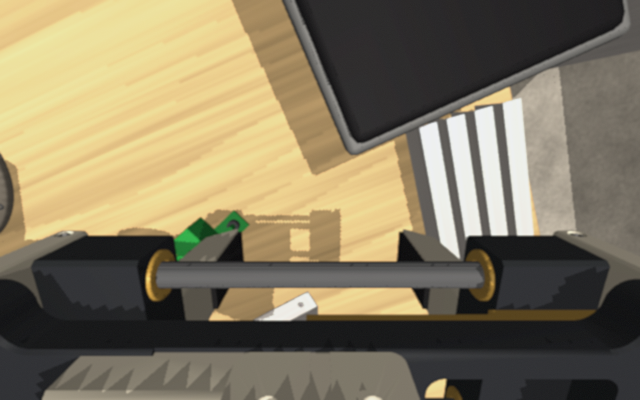

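```bash
cat > h.py <<'E'
import numpy as np, cv2
from scipy.spatial.transform import Rotation as R
from plant import readout, imaging, bot
def cam(n,obs=None):
    c=imaging.get_calibration(n)
    if n=='wrist':
        o=obs or readout.get_obs()
        Rt=R.from_euler('xyz',o['tcp_rot']).as_matrix(); m=np.array(c['mount'])
        return c,Rt@m[:3,:3],Rt@m[:3,3]+o['tool_pos']
    return c,R.from_euler('xyz',c['rotation']).as_matrix(),np.array(c['position'])
def ray(C,u,v):
    c,Rm,p=C; d=Rm@np.array([(u-c['cx'])/c['fx'],-(v-c['cy'])/c['fy'],-1.]); return p,d/np.linalg.norm(d)
def onz(C,u,v,z):
    p,d=ray(C,u,v); return p+d*(z-p[2])/d[2]
def proj(C,P):
    c,Rm,p=C; q=Rm.T@(np.asarray(P,float)-p); return np.array([c['cx']+c['fx']*q[0]/-q[2],c['cy']-c['fy']*q[1]/-q[2]])
def tri(L):
    A=np.zeros((3,3));b=np.zeros(3)
    for C,u,v in L:
        p,d=ray(C,u,v);M=np.eye(3)-np.outer(d,d);A+=M;b+=M@p
    x=np.linalg.solve(A,b); return x,[np.round(proj(C,x)-[u,v],1) for C,u,v in L]
def crop(src,dst,x0,y0,x1,y1,s):
    im=cv2.imread(src)[y0:y1,x0:x1]; cv2.imwrite(dst,cv2.resize(im,None,fx=s,fy=s,interpolation=cv2.INTER_CUBIC))
E
python3 - <<'E'
from h import *
crop('pics/scene0.png','pics/s_c.png',230,130,340,220,7)
crop('pics/scene0.png','pics/s_d.png',335,185,495,305,5)
crop('pics/side0.png','pics/i_c.png',295,205,390,285,8)
crop('pics/side0.png','pics/i_d.png',235,135,345,205,7)
E
```

```text
(no output)
```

View pics/s_c.png

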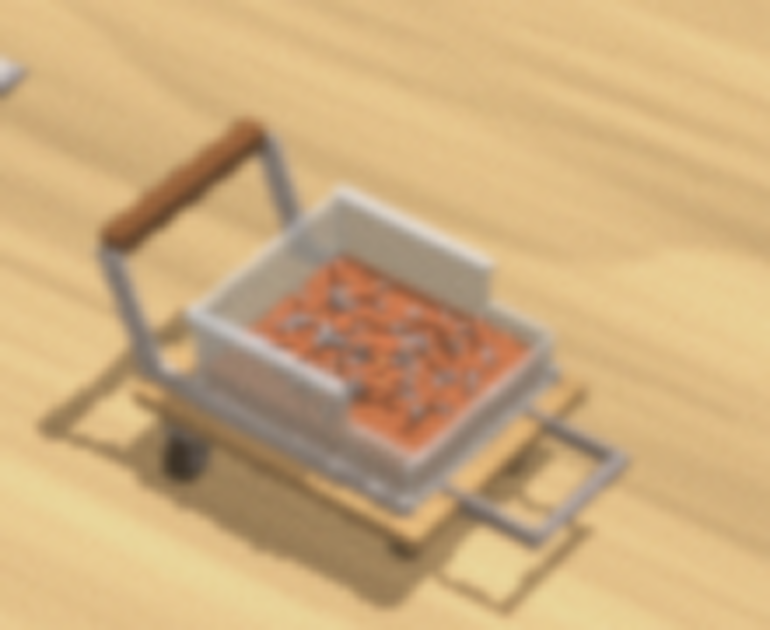

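View pics/s_d.png

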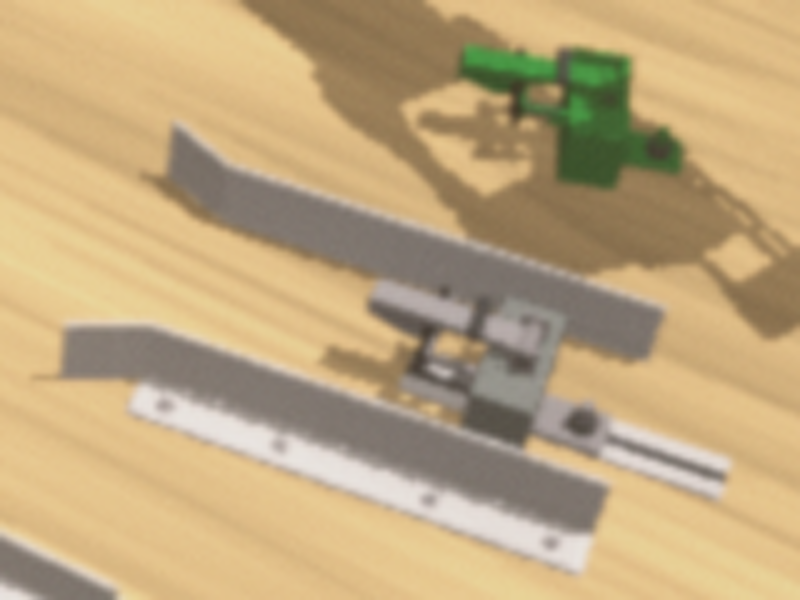

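View pics/i_c.png

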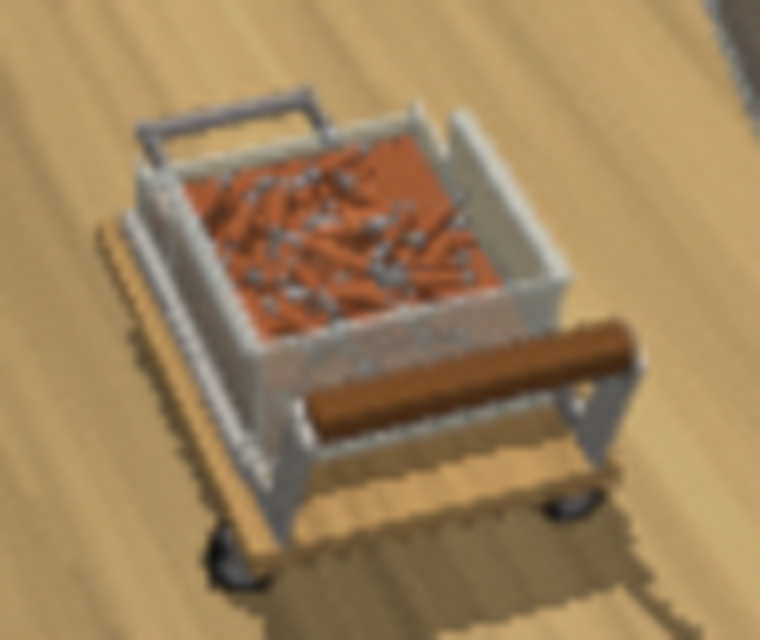

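View pics/i_d.png

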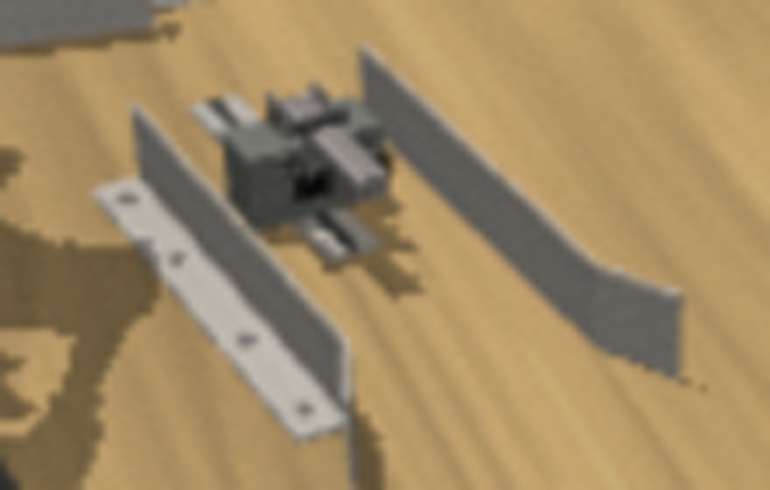

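```bash
cat > m0.py <<'E'
from h import *
S=cam('scene');I=cam('side')
def s_c(u,v):return (S,230+(u+.5)/7-.5,130+(v+.5)/7-.5)
def s_d(u,v):return (S,335+(u+.5)/5-.5,185+(v+.5)/5-.5)
def i_c(u,v):return (I,295+(u+.5)/8-.5,205+(v+.5)/8-.5)
def i_d(u,v):return (I,235+(u+.5)/7-.5,135+(v+.5)/7-.5)
def T(n,a,b):
    x,e=tri([a,b]);print(n,np.round(x,1),e);return x
hl=T('handle L',s_c(257,132),i_c(308,415));hr=T('handle R',s_c(110,240),i_c(630,347))
bl=T('bar L',s_c(622,460),i_c(145,132));br=T('bar R',s_c(535,537),i_c(308,98))
T('binrearL',s_c(342,190),i_c(262,350));T('binrearR',s_c(195,315),i_c(562,275))
a=T('railL mouth top',s_d(225,163),i_d(347,345))
b=T('railL end top',s_d(662,308),i_d(137,108))
c=T('railR mouth top',s_d(150,325),i_d(592,262))
d=T('railR end top',s_d(608,487),i_d(365,50))
e=T('railR lip',s_d(66,326),i_d(682,293))
ang=lambda v:np.arctan2(v[1],v[0])
print('caddy yaw from handle',ang(hl-hr)-np.pi/2,'bar',ang(bl-br)-np.pi/2,'mid2mid',ang((bl+br)/2-(hl+hr)/2),np.linalg.norm(((bl+br)/2-(hl+hr)/2)[:2]))
print('handle mid',(hl+hr)/2,'nose',(bl+br)/2)
print('rails',ang(b-a),ang(d-c),np.linalg.norm(b-a),np.linalg.norm(d-c),'mouth',(a+c)/2,ang(a-c)-np.pi/2,np.linalg.norm(a-c),'end mid',(b+d)/2)
# plane-based at z=50
for n,f in (('scene',s_d),):
    P=[onz(*f(*q),50) for q in ((225,163),(662,308),(150,325),(608,487))]
    print(n,np.round(P,1),ang(P[1]-P[0]),ang(P[3]-P[2]))
P=[onz(*i_d(*q),50) for q in ((347,345),(137,108),(592,262),(365,50))]
print('side',np.round(P,1),ang(P[1]-P[0]),ang(P[3]-P[2]))
E
python3 m0.py
```

```text
handle L [ 413.1 -296.2  116.5] [array([ 0.4, -0.2]), array([0.6, 0.2])]
handle R [ 515.8 -303.6  117.2] [array([-0.1,  0. ]), array([-0.1, -0. ])]
bar L [441.6 -70.8  44.3] [array([-0.,  0.]), array([-0., -0.])]
bar R [505.7 -75.2  45.2] [array([ 0., -0.]), array([0., 0.])]
binrearL [ 414.5 -249.2  102.4] [array([-0.4,  0.2]), array([-0.5, -0.2])]
binrearR [ 520.3 -251.5  101. ] [array([ 0.1, -0. ]), array([0.1, 0. ])]
railL mouth top [418.7 140.9  47.9] [array([ 0.3, -0.2]), array([0.3, 0.2])]
railL end top [378.  408.1  45.7] [array([-0.1,  0.1]), array([-0.1, -0. ])]
railR mouth top [555.8 167.   47.9] [array([ 0.7, -0.4]), array([0.6, 0.3])]
railR end top [515.6 430.8  44.3] [array([-0.1,  0.1]), array([-0.1, -0.1])]
railR lip [585.9 126.4  48.3] [array([ 0.1, -0. ]), array([0.1, 0. ])]
caddy yaw from handle 1.4985748792079545 bar 1.5029842652066518 mid2mid 1.530519826342748 227.10832034140057
handle mid [ 464.49215685 -299.92104866  116.87069339] nose [473.63681234 -72.99691058  44.73337541]
rails 1.721740696876206 1.7220659942305772 270.29245078659625 266.81435341538617 mouth [487.23879225 153.97261147  47.88870842] -4.5244672180622025 139.57646483743017 end mid [446.81554299 419.44935542  44.98662136]
scene [[421.9 141.3  50. ]
 [381.7 408.8  50. ]
 [559.8 166.8  50. ]
 [519.7 431.6  50. ]] 1.7200397903167364 1.7212157057235642
side [[417.2 139.3  50. ]
 [376.8 400.1  50. ]
 [553.4 166.5  50. ]
 [512.9 419.7  50. ]] 1.72461297814122 1.729380381409864
```

Run:
```python
from h import *
S=cam('scene');I=cam('side')
o=readout.get_obs();Rt=R.from_euler('xyz',o['tcp_rot']).as_matrix();print(np.round(Rt,3))
for n,u,v in (('lampbase',270,75),('pliers',200,195),('plier tip',192,212),('pl',213,182),('bin near corner',262,285),('bin L',227,240),('bin far',255,228),('bracket',335,303),('strip',155,200),('bottle',247,118)):
    print(n,np.round(onz(S,u,v,0),0))
for n,u,v in (('bin',405,225),('pliers',430,300)): print('side',n,np.round(onz(I,u,v,0)))
for z in (300,400,500,600,700): print('head',z,np.round(onz(I,165,160,z)),'shade rim',np.round(onz(I,180,260,z)))
```

```text
[[-0.001 -0.93   0.367]
 [-0.001  0.367  0.93 ]
 [-1.     0.    -0.001]]
lampbase [-117. -696.    0.]
pliers [ 623. -423.    0.]
plier tip [ 695. -389.    0.]
pl [ 551. -430.    0.]
bin near corner [795. -27.   0.]
bin L [ 723. -218.    0.]
bin far [ 637. -179.    0.]
bracket [732. 176.   0.]
strip [ 723. -528.    0.]
bottle [ 194. -573.    0.]
side bin [ 722. -141.    0.]
side pliers [ 629. -417.    0.]
head 300 [ 83. -16. 300.] shade rim [  87. -376.  300.]
head 400 [  95. -200.  400.] shade rim [  98. -486.  400.]
head 500 [ 106. -384.  500.] shade rim [ 108. -595.  500.]
head 600 [ 118. -567.  600.] shade rim [ 119. -705.  600.]
head 700 [ 130. -751.  700.] shade rim [ 130. -814.  700.]
```

Emit:
arm_command:
  plan:
    - {"ty": -2, "tz": -1.2, "jaw": -0.2}
    - {"ty": -3.5, "tz": -2.1, "jaw": -0.2}
    - {"ty": -3.5, "tz": -2.1, "jaw": -0.2}
    - {"ty": -3.5, "tz": -2.1, "jaw": -0.2}
    - {"ty": -3.5, "tz": -2.1, "jaw": -0.2}
    - {"ty": -3.5, "tz": -2.1, "jaw": -0.2}
    - {"ty": -3.5, "tz": -2.1, "jaw": -0.2}
    - {"ty": -3.5, "tz": -2.1, "jaw": -0.2}
    - {"ty": -3.5, "tz": -2.1, "jaw": -0.2}
    - {"ty": -3.5, "tz": -2.1, "jaw": -0.2}
    - {"ty": -3.5, "tz": -2.1, "jaw": -0.2}
    - {"ty": -2.0, "tz": -3.5, "jaw": -0.2}
    - {"ty": -1.4, "tz": -3.7, "jaw": -0.2}
    - {"ty": -1.4, "tz": -3.7, "jaw": -0.2}
    - {"ty": -1.4, "tz": -3.7, "jaw": -0.2}
    - {"ty": -1.4, "tz": -3.7, "jaw": -0.2}
    - {"ty": -1.4, "tz": -3.7, "jaw": -0.2}
    - {"ty": -1.4, "tz": -3.7, "jaw": -0.2}
    - {"ty": -1.4, "tz": -3.7, "jaw": -0.2}
    - {"ty": -1.4, "tz": -3.7, "jaw": -0.2}

```text
invalid input at $.plan[0]: expected keys tx, ty, tz, wx, wy, wz, jaw
```

Emit:
arm_command:
  plan:
    - {"tx": 0, "ty": -2, "tz": -1.2, "wx": 0, "wy": 0, "wz": 0, "jaw": -0.2}
    - {"tx": 0, "ty": -3.5, "tz": -2.1, "wx": 0, "wy": 0, "wz": 0, "jaw": -0.2}
    - {"tx": 0, "ty": -3.5, "tz": -2.1, "wx": 0, "wy": 0, "wz": 0, "jaw": -0.2}
    - {"tx": 0, "ty": -3.5, "tz": -2.1, "wx": 0, "wy": 0, "wz": 0, "jaw": -0.2}
    - {"tx": 0, "ty": -3.5, "tz": -2.1, "wx": 0, "wy": 0, "wz": 0, "jaw": -0.2}
    - {"tx": 0, "ty": -3.5, "tz": -2.1, "wx": 0, "wy": 0, "wz": 0, "jaw": -0.2}
    - {"tx": 0, "ty": -3.5, "tz": -2.1, "wx": 0, "wy": 0, "wz": 0, "jaw": -0.2}
    - {"tx": 0, "ty": -3.5, "tz": -2.1, "wx": 0, "wy": 0, "wz": 0, "jaw": -0.2}
    - {"tx": 0, "ty": -3.5, "tz": -2.1, "wx": 0, "wy": 0, "wz": 0, "jaw": -0.2}
    - {"tx": 0, "ty": -3.5, "tz": -2.1, "wx": 0, "wy": 0, "wz": 0, "jaw": -0.2}
    - {"tx": 0, "ty": -3.5, "tz": -2.1, "wx": 0, "wy": 0, "wz": 0, "jaw": -0.2}
    - {"tx": 0, "ty": -2.0, "tz": -3.5, "wx": 0, "wy": 0, "wz": 0, "jaw": -0.2}
    - {"tx": 0, "ty": -1.4, "tz": -3.7, "wx": 0, "wy": 0, "wz": 0, "jaw": -0.2}
    - {"tx": 0, "ty": -1.4, "tz": -3.7, "wx": 0, "wy": 0, "wz": 0, "jaw": -0.2}
    - {"tx": 0, "ty": -1.4, "tz": -3.7, "wx": 0, "wy": 0, "wz": 0, "jaw": -0.2}
    - {"tx": 0, "ty": -1.4, "tz": -3.7, "wx": 0, "wy": 0, "wz": 0, "jaw": -0.2}
    - {"tx": 0, "ty": -1.4, "tz": -3.7, "wx": 0, "wy": 0, "wz": 0, "jaw": -0.2}
    - {"tx": 0, "ty": -1.4, "tz": -3.7, "wx": 0, "wy": 0, "wz": 0, "jaw": -0.2}
    - {"tx": 0, "ty": -1.4, "tz": -3.7, "wx": 0, "wy": 0, "wz": 0, "jaw": -0.2}
    - {"tx": 0, "ty": -1.4, "tz": -3.7, "wx": 0, "wy": 0, "wz": 0, "jaw": -0.2}

```text
time: 2.15
tool_pos: [456.3, -211.8, 248.5]
tcp_rot: [0.915, 1.57, 2.11]
contact_force: [0.9, 0.1, -0.1]
grip_width: 36.6
```

Emit:
arm_command:
  plan:
    - {"tx": 0, "ty": 0, "tz": 0, "wx": -0.11, "wy": 0, "wz": 0, "jaw": -0.2}
    - {"tx": 0, "ty": 0, "tz": 0, "wx": -0.11, "wy": 0, "wz": 0, "jaw": -0.2}
    - {"tx": 0, "ty": 0, "tz": 0, "wx": -0.1, "wy": 0, "wz": 0, "jaw": -0.2}
    - {"tx": 0, "ty": -0.6, "tz": -3.5, "wx": 0, "wy": 0, "wz": 0, "jaw": -0.2}
    - {"tx": 0, "ty": -0.5, "tz": -3.5, "wx": 0, "wy": 0, "wz": 0, "jaw": -0.2}
    - {"tx": 0, "ty": -0.2, "tz": -1.4, "wx": 0, "wy": 0, "wz": 0, "jaw": -0.2}
    - {"tx": 0, "ty": 0, "tz": 0, "wx": 0, "wy": 0, "wz": 0, "jaw": -0.2}

```text
time: 2.85
tool_pos: [464.7, -296.1, 248.0]
tcp_rot: [0.839, 1.57, 2.352]
contact_force: [0.1, -0.3, 0.3]
grip_width: 36.6
```

Run:
```python
from h import *
import json
o=readout.get_obs();print(o['time'],o['tool_pos'],o['tcp_rot'],o['contact_force'],o['dq'].round(3))
cv2.imwrite('pics/w1.png',imaging.capture('wrist'))
Rt=R.from_euler('xyz',o['tcp_rot']).as_matrix();print(Rt.round(4), np.arctan2(Rt[1,2],Rt[0,2]))
C=cam('wrist',o); print(proj(C,[413.1,-296.2,118]),proj(C,[515.8,-303.6,118]))
np.save('w1.npy',np.r_[o['tool_pos'],o['tcp_rot']])
```

```text
2.85 [ 464.70302556 -296.14735065  247.99784273] [0.83919544 1.56982075 2.351818  ] [ 0.08697354 -0.29187554  0.29844719] [ 0.038 -0.029  0.044  0.013  0.007  0.021]
[[-7.000e-04 -9.983e-01  5.810e-02]
 [ 7.000e-04  5.810e-02  9.983e-01]
 [-1.000e+00  7.000e-04  7.000e-04]] 1.5126223215443992
[315.38265321 144.86550726] [314.53227867 249.3157187 ]
```

View pics/w1.png

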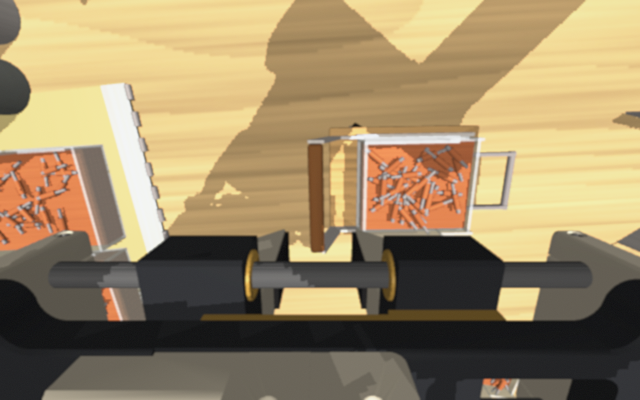

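Run:
```python
from h import *
im=cv2.imread('pics/w1.png');w=np.load('w1.npy');C=cam('wrist',dict(tool_pos=w[:3],tcp_rot=w[3:]))
hsv=cv2.cvtColor(im,cv2.COLOR_BGR2HSV)
def mid(v,lo=300,hi=332):
    r=im[v,lo:hi].astype(int); m=(r[:,2]-r[:,0]>50)&(r[:,2]<170); 
    return lo+np.flatnonzero(m)
for v in range(140,256,12):
    m=mid(v); print(v,m.min() if len(m) else None,m.max() if len(m) else None,len(m))
pts=[onz(C,(mid(v).min()+mid(v).max())/2+0.,v,120) for v in (152,235)]
print(pts,np.arctan2(*(pts[0]-pts[1])[1::-1])-np.pi/2)
# strike bar & bin edges
P=[onz(C,u,v,46) for u,v in ((514,153),(508,208))];print(np.round(P,1))
crop('pics/w1.png','pics/w1c.png',290,115,530,265,3)
```

```text
140 300 306 7
152 306 331 21
164 307 323 17
176 308 323 16
188 308 323 16
200 308 330 19
212 309 330 18
224 309 330 18
236 309 323 15
248 311 323 13
[array([ 419.46277385, -293.74898376,  120.        ]), array([ 499.74261747, -301.0890399 ,  120.        ])] 1.4796189593604767
[[441.6 -68.   46. ]
 [508.5 -67.4  46. ]]
```

View pics/w1c.png

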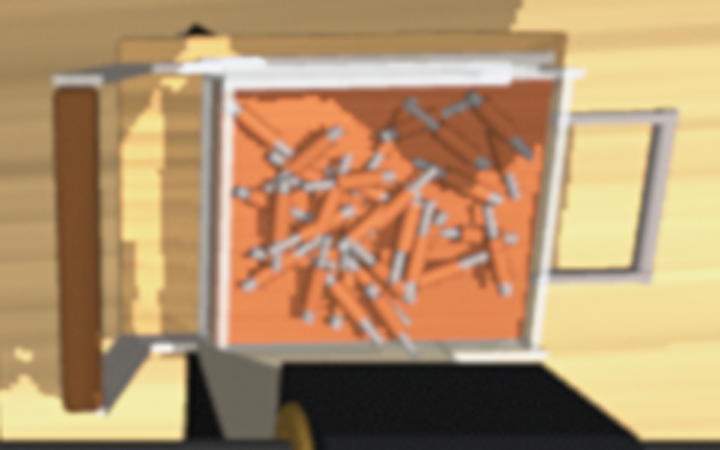

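Emit:
arm_command:
  plan:
    - {"tx": 2, "ty": 0, "tz": -0.3, "wx": 0, "wy": 0, "wz": 0, "jaw": -0.2}
    - {"tx": 3, "ty": 0, "tz": 0, "wx": 0, "wy": 0, "wz": 0, "jaw": -0.2}
    - {"tx": 3, "ty": 0, "tz": 0, "wx": 0, "wy": 0, "wz": 0, "jaw": -0.2}
    - {"tx": 2.5, "ty": 0, "tz": 0, "wx": 0, "wy": 0, "wz": 0, "jaw": -0.2}
    - {"tx": 1.5, "ty": 0, "tz": 0, "wx": 0, "wy": 0, "wz": 0, "jaw": -0.2}
    - {"tx": 0.7, "ty": 0, "tz": 0, "wx": 0, "wy": 0, "wz": 0, "jaw": -0.2}
    - {"tx": 0, "ty": 0, "tz": 0, "wx": 0, "wy": 0, "wz": 0, "jaw": -0.2}

```text
time: 3.6
tool_pos: [464.6, -296.5, 121.2]
tcp_rot: [0.769, 1.569, 2.285]
contact_force: [-0.4, -1.0, 0.3]
grip_width: 36.7
```

Run:
```python
from h import *
o=readout.get_obs();print(o['time'],o['tool_pos'],o['contact_force'])
cv2.imwrite('pics/s2.png',imaging.capture('scene'));cv2.imwrite('pics/i2.png',imaging.capture('side'))
crop('pics/s2.png','pics/s2c.png',200,90,340,230,5)
crop('pics/i2.png','pics/i2c.png',295,185,395,285,6)
a=cv2.imread('pics/s2c.png');b=cv2.imread('pics/i2c.png')
c=np.zeros((600,800,3),np.uint8);a=cv2.resize(a,(440,440));b=cv2.resize(b,(360,360));c[:440,:440]=a;c[:360,440:]=b;cv2.imwrite('pics/x2.png',c)
```

```text
3.6 [ 464.58879895 -296.50699094  121.22327283] [-0.4085177  -1.02985874  0.2912569 ]
```

View pics/x2.png

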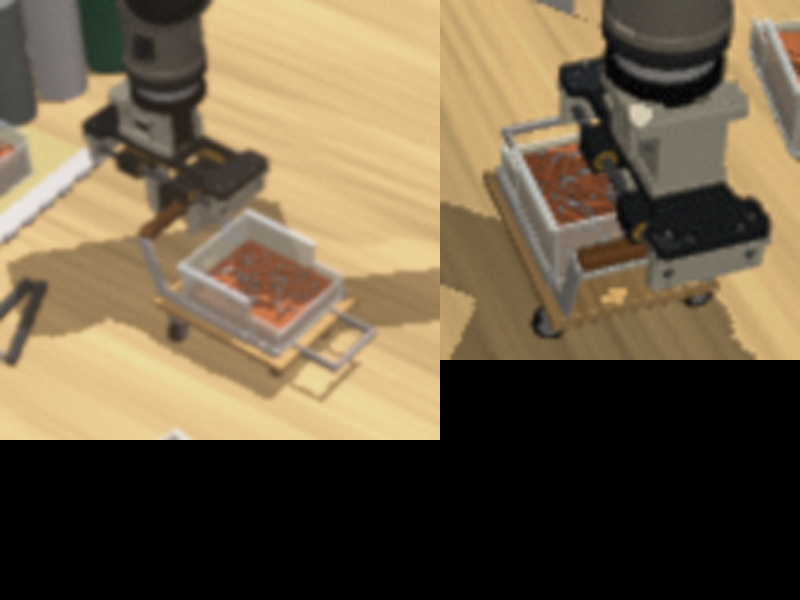

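Emit:
arm_command:
  plan:
    - {"tx": 0, "ty": 0, "tz": -0.3, "wx": 0, "wy": 0, "wz": 0, "jaw": -0.2}
    - {"tx": 0, "ty": 0, "tz": 0, "wx": 0, "wy": 0, "wz": 0, "jaw": -0.5}
    - {"tx": 0, "ty": 0, "tz": 0, "wx": 0, "wy": 0, "wz": 0, "jaw": -0.7}
    - {"tx": 0, "ty": 0, "tz": 0, "wx": 0, "wy": 0, "wz": 0, "jaw": -1}
    - {"tx": 0, "ty": 0, "tz": 0, "wx": 0, "wy": 0, "wz": 0, "jaw": -1}
    - {"tx": 0, "ty": 0, "tz": 0, "wx": 0, "wy": 0, "wz": 0, "jaw": -1}

```text
time: 4.3
tool_pos: [464.7, -300.9, 121.8]
tcp_rot: [-1.656, 1.571, -0.141]
contact_force: [-0.2, 0.4, 1.2]
grip_width: 13.6
```

```bash
cat > st.py <<'E'
from h import *
def st(t=None):
    o=readout.get_obs();Rt=R.from_euler('xyz',o['tcp_rot']).as_matrix();psi=np.arctan2(Rt[1,2],Rt[0,2])
    print('t',o['time'],'tcp',o['tool_pos'].round(2),'psi',psi.round(4),'tilt',Rt[2,1:].round(4),'F',o['contact_force'].round(2),'M',o['moment'].round(3),'w',o['grip_width'].round(1))
    if t: # target x,y,z,psi
        d=np.array(t[:3])-o['tool_pos'];print('delta tool cm',(Rt.T@d/10).round(2),'dwx',round(psi-t[3],4))
    return o,psi
E
python3 -c "
from st import *; st()"
```

```text
Traceback (most recent call last):
  File "st.py", line 4, in st
    print('t',o['time'],'tcp',o['tool_pos'].round(2),'psi',psi.round(4),'tilt',Rt[2,1:].round(4),'F',o['contact_force'].round(2),'M',o['moment'].round(3),'w',o['grip_width'].round(1))
                                                                                                                                                              ^^^^^^^^^^^^^^^^^^^^^
AttributeError: 'float' object has no attribute 'round'
```

Emit:
arm_command:
  plan:
    - {"tx": 0, "ty": -0.1, "tz": 0.04, "wx": -0.002, "wy": 0, "wz": 0, "jaw": -1}
    - {"tx": 0, "ty": -0.22, "tz": 0.08, "wx": -0.005, "wy": 0, "wz": 0, "jaw": -1}
    - {"tx": 0, "ty": -0.22, "tz": 0.08, "wx": -0.005, "wy": 0, "wz": 0, "jaw": -1}
    - {"tx": 0, "ty": -0.22, "tz": 0.08, "wx": -0.005, "wy": 0, "wz": 0, "jaw": -1}
    - {"tx": 0, "ty": -0.22, "tz": 0.08, "wx": -0.005, "wy": 0, "wz": 0, "jaw": -1}
    - {"tx": 0, "ty": -0.22, "tz": 0.08, "wx": -0.005, "wy": 0, "wz": 0, "jaw": -1}
    - {"tx": 0, "ty": -0.22, "tz": 0.08, "wx": -0.005, "wy": 0, "wz": 0, "jaw": -1}
    - {"tx": 0, "ty": -0.22, "tz": 0.08, "wx": -0.005, "wy": 0, "wz": 0, "jaw": -1}
    - {"tx": 0, "ty": -0.22, "tz": 0.08, "wx": -0.005, "wy": 0, "wz": 0, "jaw": -1}
    - {"tx": 0, "ty": -0.22, "tz": 0.08, "wx": -0.005, "wy": 0, "wz": 0, "jaw": -1}

```text
time: 5.3
tool_pos: [485.9, -293.9, 121.8]
tcp_rot: [-1.801, 1.571, -0.238]
contact_force: [-1.7, -1.1, 3.6]
grip_width: 13.4
```

```bash
sed -i "s/o\['grip_width'\].round(1)/round(o['grip_width'],1)/" st.py; python3 -c "
from st import *; st([550.6,-262.7,121.5,1.722])"
```

```text
t 5.3 tcp [ 485.91 -293.93  121.79] psi 1.5624 tilt [-0.0001 -0.    ] F [-1.68 -1.06  3.59] M [-0.123  0.219  0.104] w 13.4
delta tool cm [ 0.03 -6.44  3.18] dwx -0.1596
```

Emit:
arm_command:
  plan:
    - {"tx": 0, "ty": -0.26, "tz": 0.1, "wx": -0.006, "wy": 0, "wz": 0, "jaw": -1}
    - {"tx": 0, "ty": -0.33, "tz": 0.13, "wx": -0.008, "wy": 0, "wz": 0, "jaw": -1}
    - {"tx": 0, "ty": -0.33, "tz": 0.13, "wx": -0.008, "wy": 0, "wz": 0, "jaw": -1}
    - {"tx": 0, "ty": -0.33, "tz": 0.13, "wx": -0.008, "wy": 0, "wz": 0, "jaw": -1}
    - {"tx": 0, "ty": -0.33, "tz": 0.13, "wx": -0.008, "wy": 0, "wz": 0, "jaw": -1}
    - {"tx": 0, "ty": -0.33, "tz": 0.13, "wx": -0.008, "wy": 0, "wz": 0, "jaw": -1}
    - {"tx": 0, "ty": -0.33, "tz": 0.13, "wx": -0.008, "wy": 0, "wz": 0, "jaw": -1}
    - {"tx": 0, "ty": -0.33, "tz": 0.13, "wx": -0.008, "wy": 0, "wz": 0, "jaw": -1}
    - {"tx": 0, "ty": -0.33, "tz": 0.13, "wx": -0.008, "wy": 0, "wz": 0, "jaw": -1}
    - {"tx": 0, "ty": -0.33, "tz": 0.13, "wx": -0.008, "wy": 0, "wz": 0, "jaw": -1}
    - {"tx": 0, "ty": -0.33, "tz": 0.13, "wx": -0.008, "wy": 0, "wz": 0, "jaw": -1}
    - {"tx": 0, "ty": -0.33, "tz": 0.13, "wx": -0.008, "wy": 0, "wz": 0, "jaw": -1}
    - {"tx": 0, "ty": -0.33, "tz": 0.13, "wx": -0.008, "wy": 0, "wz": 0, "jaw": -1}
    - {"tx": 0, "ty": -0.33, "tz": 0.13, "wx": -0.008, "wy": 0, "wz": 0, "jaw": -1}
    - {"tx": 0, "ty": -0.33, "tz": 0.13, "wx": -0.008, "wy": 0, "wz": 0, "jaw": -1}
    - {"tx": 0, "ty": -0.33, "tz": 0.13, "wx": -0.008, "wy": 0, "wz": 0, "jaw": -1}
    - {"tx": 0, "ty": -0.33, "tz": 0.13, "wx": -0.008, "wy": 0, "wz": 0, "jaw": -1}
    - {"tx": 0, "ty": -0.33, "tz": 0.13, "wx": -0.008, "wy": 0, "wz": 0, "jaw": -1}
    - {"tx": 0, "ty": -0.33, "tz": 0.13, "wx": -0.008, "wy": 0, "wz": 0, "jaw": -1}
    - {"tx": 0, "ty": -0.2, "tz": 0.08, "wx": -0.004, "wy": 0, "wz": 0, "jaw": -1}

```text
time: 7.3
tool_pos: [548.2, -264.3, 121.7]
tcp_rot: [-0.318, 1.57, 1.399]
contact_force: [0.0, -1.1, 5.2]
grip_width: 13.4
```

Run:
```python
from st import *; st([550.6,-262.7,121.5,1.722])
cv2.imwrite('pics/s3.png',imaging.capture('scene'));cv2.imwrite('pics/i3.png',imaging.capture('side'))
crop('pics/s3.png','pics/s3c.png',220,120,480,310,3)
crop('pics/i3.png','pics/i3c.png',235,130,400,270,4)
```

```text
t 7.3 tcp [ 548.22 -264.28  121.71] psi 1.7167 tilt [-0.0001  0.0004] F [ 0.01 -1.07  5.22] M [0.008 0.135 0.114] w 13.4
delta tool cm [ 0.02 -0.26  0.12] dwx -0.0053
```

View pics/s3c.png

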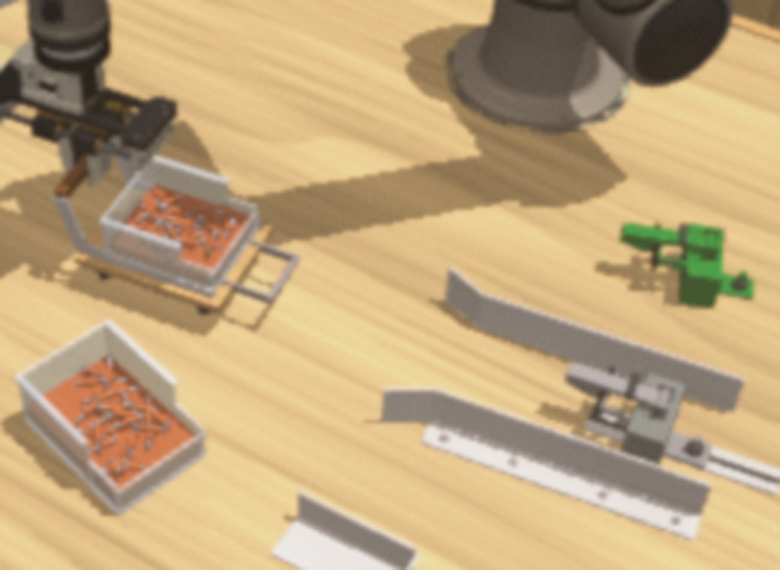

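View pics/i3c.png

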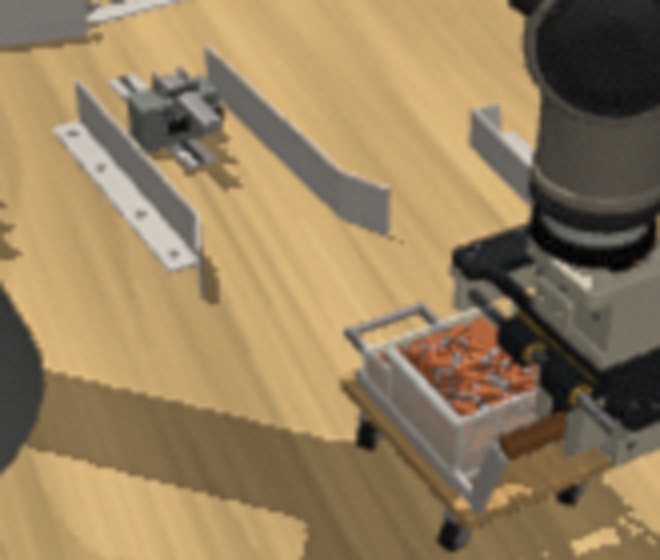

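```bash
cat > lane.py <<'E'
import numpy as np
M=np.array([487.2,153.5]);psi=1.722
def lane(p):
    d=np.asarray(p)[:2]-M; c,s=np.cos(psi),np.sin(psi); return round(d[0]*c+d[1]*s,1),round(-d[0]*s+d[1]*c,1)
E
python3 - <<'E'
from st import *; from lane import *
crop('pics/s3.png','pics/a.png',295,190,330,225,16)
crop('pics/i3.png','pics/b.png',315,200,350,225,16)
S=cam('scene');I=cam('side')
f=lambda u,v:(S,220+(u+.5)/3-.5,120+(v+.5)/3-.5)
g=lambda u,v:(I,235+(u+.5)/4-.5,130+(v+.5)/4-.5)
L,e1=tri([f(295,258),g(347,330)]);Rr,e2=tri([f(271,298),g(428,305)])
print(L,e1,Rr,e2,(L+Rr)/2,lane((L+Rr)/2))
o,p=st()
print('handle lane',lane(o['tool_pos']),'nose pred',lane(o['tool_pos'][:2]+231*np.array([np.cos(p),np.sin(p)])))
E
```

```text
[481.45401119 -44.24470796  46.25933248] [array([ 0.5, -0.2]), array([0.5, 0.2])] [548.52838361 -34.34161174  47.26097404] [array([-0.9,  0.4]), array([-0.9, -0.4])] [514.9911974  -39.29315985  46.76015326] (np.float64(-194.8), np.float64(1.6))
t 7.4 tcp [ 548.34 -264.21  121.71] psi 1.7166 tilt [-0.0005  0.0005] F [-0.74  0.19  4.96] M [ 0.096 -0.001  0.072] w 13.9
handle lane (np.float64(-422.1), np.float64(2.5)) nose pred (np.float64(-191.2), np.float64(1.2))
```

View pics/a.png

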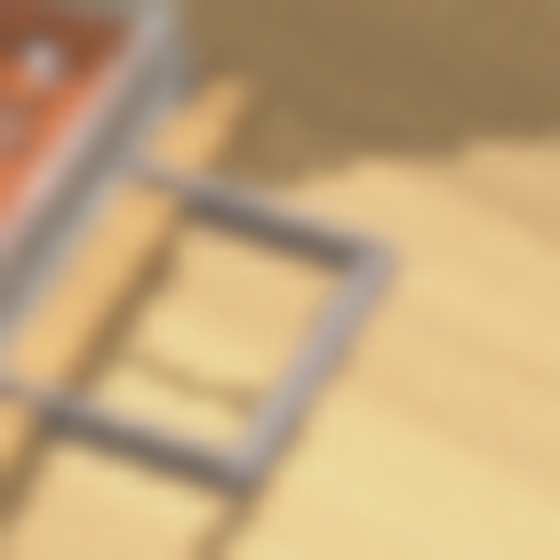

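View pics/b.png

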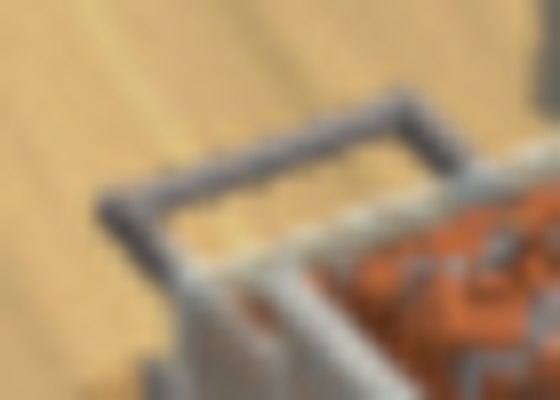

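Emit:
arm_command:
  plan:
    - {"tx": -0.03, "ty": -0.06, "tz": 0.2, "wx": -0.002, "wy": 0, "wz": 0, "jaw": -1}
    - {"tx": 0, "ty": -0.06, "tz": 0.3, "wx": -0.002, "wy": 0, "wz": 0, "jaw": -1}
    - {"tx": 0, "ty": -0.06, "tz": 0.4, "wx": -0.001, "wy": 0, "wz": 0, "jaw": -1}
    - {"tx": 0, "ty": -0.05, "tz": 0.5, "wx": 0, "wy": 0, "wz": 0, "jaw": -1}
    - {"tx": 0, "ty": 0, "tz": 0.5, "wx": 0, "wy": 0, "wz": 0, "jaw": -1}
    - {"tx": 0, "ty": 0, "tz": 0.5, "wx": 0, "wy": 0, "wz": 0, "jaw": -1}
    - {"tx": 0, "ty": 0, "tz": 0.5, "wx": 0, "wy": 0, "wz": 0, "jaw": -1}
    - {"tx": 0, "ty": 0, "tz": 0.5, "wx": 0, "wy": 0, "wz": 0, "jaw": -1}
    - {"tx": 0, "ty": 0, "tz": 0.5, "wx": 0, "wy": 0, "wz": 0, "jaw": -1}
    - {"tx": 0, "ty": 0, "tz": 0.5, "wx": 0, "wy": 0, "wz": 0, "jaw": -1}
    - {"tx": 0, "ty": 0, "tz": 0.5, "wx": 0, "wy": 0, "wz": 0, "jaw": -1}
    - {"tx": 0, "ty": 0, "tz": 0.5, "wx": 0, "wy": 0, "wz": 0, "jaw": -1}
    - {"tx": 0, "ty": 0, "tz": 0.5, "wx": 0, "wy": 0, "wz": 0, "jaw": -1}
    - {"tx": 0, "ty": 0, "tz": 0.5, "wx": 0, "wy": 0, "wz": 0, "jaw": -1}
    - {"tx": 0, "ty": 0, "tz": 0.5, "wx": 0, "wy": 0, "wz": 0, "jaw": -1}
    - {"tx": 0, "ty": 0, "tz": 0.5, "wx": 0, "wy": 0, "wz": 0, "jaw": -1}
    - {"tx": 0, "ty": 0, "tz": 0.5, "wx": 0, "wy": 0, "wz": 0, "jaw": -1}
    - {"tx": 0, "ty": 0, "tz": 0.5, "wx": 0, "wy": 0, "wz": 0, "jaw": -1}
    - {"tx": 0, "ty": 0, "tz": 0.4, "wx": 0, "wy": 0, "wz": 0, "jaw": -1}
    - {"tx": 0, "ty": 0, "tz": 0.2, "wx": 0, "wy": 0, "wz": 0, "jaw": -1}

```text
time: 9.4
tool_pos: [536.6, -174.9, 122.0]
tcp_rot: [0.563, 1.57, 2.284]
contact_force: [1.3, -1.0, 0.4]
grip_width: 13.8
```

Run:
```python
from st import *; from lane import *
o,p=st()
print('handle lane',lane(o['tool_pos']),'nose pred',lane(o['tool_pos'][:2]+231*np.array([np.cos(p),np.sin(p)])))
cv2.imwrite('pics/s4.png',imaging.capture('scene'));cv2.imwrite('pics/i4.png',imaging.capture('side'));cv2.imwrite('pics/w4.png',imaging.capture('wrist'))
np.save('w4.npy',np.r_[o['tool_pos'],o['tcp_rot']])
crop('pics/s4.png','pics/s4c.png',280,160,480,310,4)
crop('pics/i4.png','pics/i4c.png',235,130,385,240,5)
```

```text
t 9.4 tcp [ 536.56 -174.86  121.95] psi 1.7213 tilt [0.0002 0.0003] F [ 1.31 -0.96  0.36] M [-0.061 -0.188 -0.116] w 13.8
handle lane (np.float64(-332.0), np.float64(0.7)) nose pred (np.float64(-101.0), np.float64(0.5))
```

View pics/s4c.png

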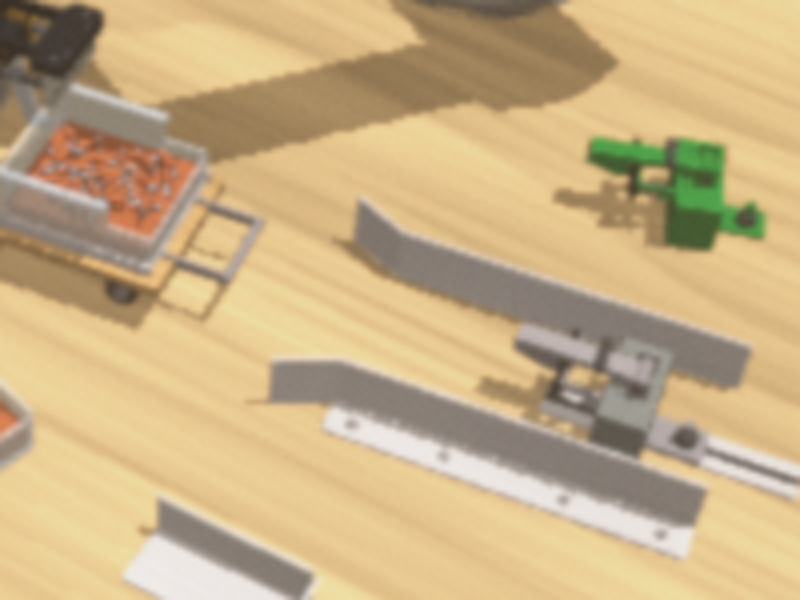

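View pics/i4c.png

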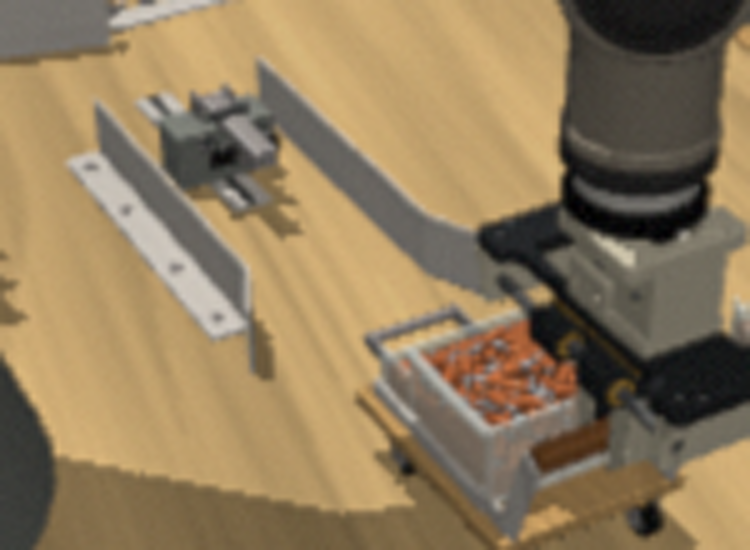

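View pics/w4.png

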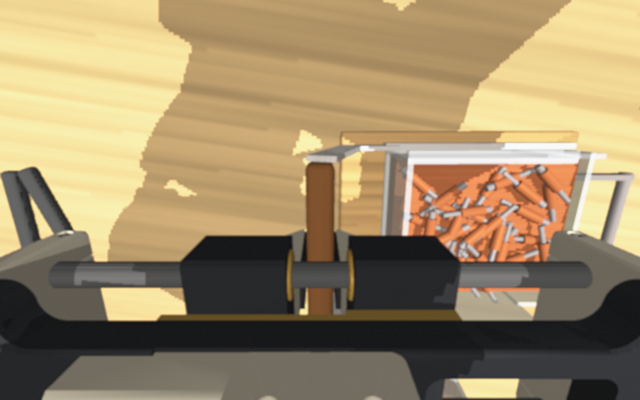

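```bash
cat > rails.py <<'E'
from h import *
from lane import lane
def edge(im,x0,x1,ya,yb):
    # first row (subpixel) from above where sat falls under threshold, between guide line
    S=cv2.cvtColor(im,cv2.COLOR_BGR2HSV)[:,:,1].astype(float);out=[]
    for x in range(x0,x1):
        yc=ya+(yb-ya)*(x-x0)/(x1-x0); lo=int(yc-7);col=S[lo:lo+14,x]
        for k in range(len(col)-1):
            if col[k]>=60>col[k+1]: out.append((x,lo+k+(col[k]-60)/(col[k]-col[k+1])));break
    return np.array(out)
def fit(C,e,z=50):
    P=np.array([onz(C,u,v,z)[:2] for u,v in e])
    for _ in range(3):
        vx,vy,x0,y0=cv2.fitLine(P.astype(np.float32),cv2.DIST_HUBER,0,.01,.01).ravel()
        r=(P-[x0,y0])@np.array([-vy,vx]);P=P[abs(r)<1.5]
    if vy<0: vx,vy=-vx,-vy
    return np.array([x0,y0]),np.array([vx,vy]),len(P),r.std()
if __name__=='__main__':
    C=cam('scene')
    for f in ('scene0','s4'):
        im=cv2.imread(f'pics/{f}.png')
        L=fit(C,edge(im,385,462,221,245));Rr=fit(C,edge(im,370,452,251,281))
        for n,q in (('L',L),('R',Rr)): print(f,n,q[2],round(q[3],2),'yaw',np.arctan2(q[1][1],q[1][0]).round(4),'lane',lane(q[0]))
        # x at y=200 and 350
        for y in (160,250,400):
            xs=[q[0][0]+(y-q[0][1])*q[1][0]/q[1][1] for q in (L,Rr)];print(y,np.round(xs,1),'width perp',round((xs[1]-xs[0])*.9886,1))
E
python3 rails.py
```

```text
scene0 L 71 0.64 yaw 1.734 lane (np.float64(146.5), np.float64(69.0))
scene0 R 68 0.6 yaw 1.7246 lane (np.float64(139.7), np.float64(-70.0))
160 [418.  557.4] width perp 137.8
250 [403.2 543.4] width perp 138.6
400 [378.5 520.2] width perp 140.1
s4 L 77 0.5 yaw 1.7253 lane (np.float64(147.6), np.float64(68.5))
s4 R 68 0.56 yaw 1.7227 lane (np.float64(131.7), np.float64(-69.7))
160 [417.3 556.8] width perp 137.9
250 [403.3 543. ] width perp 138.1
400 [379.9 520.1] width perp 138.5
```

Emit:
arm_command:
  plan:
    - {"tx": 0, "ty": -0.05, "tz": 0.3, "wx": 0, "wy": 0, "wz": 0, "jaw": -1}
    - {"tx": 0, "ty": -0.05, "tz": 0.5, "wx": 0, "wy": 0, "wz": 0, "jaw": -1}
    - {"tx": 0, "ty": -0.05, "tz": 0.5, "wx": 0, "wy": 0, "wz": 0, "jaw": -1}
    - {"tx": 0, "ty": 0, "tz": 0.5, "wx": 0, "wy": 0, "wz": 0, "jaw": -1}
    - {"tx": 0, "ty": 0, "tz": 0.5, "wx": 0, "wy": 0, "wz": 0, "jaw": -1}
    - {"tx": 0, "ty": 0, "tz": 0.5, "wx": 0, "wy": 0, "wz": 0, "jaw": -1}
    - {"tx": 0, "ty": 0, "tz": 0.5, "wx": 0, "wy": 0, "wz": 0, "jaw": -1}
    - {"tx": 0, "ty": 0, "tz": 0.5, "wx": 0, "wy": 0, "wz": 0, "jaw": -1}
    - {"tx": 0, "ty": 0, "tz": 0.3, "wx": 0, "wy": 0, "wz": 0, "jaw": -1}
    - {"tx": 0, "ty": 0, "tz": 0, "wx": 0, "wy": 0, "wz": 0, "jaw": -1}

```text
time: 10.55
tool_pos: [531.9, -134.0, 122.0]
tcp_rot: [0.253, 1.57, 1.974]
contact_force: [1.1, 0.9, -0.6]
grip_width: 13.4
```

Run:
```python
from st import *; from lane import *
o,p=st()
print('handle lane',lane(o['tool_pos']),'nose pred',lane(o['tool_pos'][:2]+231*np.array([np.cos(p),np.sin(p)])))
cv2.imwrite('pics/s5.png',imaging.capture('scene'));cv2.imwrite('pics/i5.png',imaging.capture('side'))
crop('pics/s5.png','pics/s5c.png',300,180,400,255,8)
crop('pics/i5.png','pics/i5c.png',240,145,370,235,6)
```

```text
t 10.55 tcp [ 531.93 -133.98  121.95] psi 1.7215 tilt [0.0001 0.0006] F [ 1.07  0.93 -0.62] M [ 0.13  -0.064 -0.053] w 13.4
handle lane (np.float64(-290.9), np.float64(-0.9)) nose pred (np.float64(-59.9), np.float64(-1.0))
```

View pics/s5c.png

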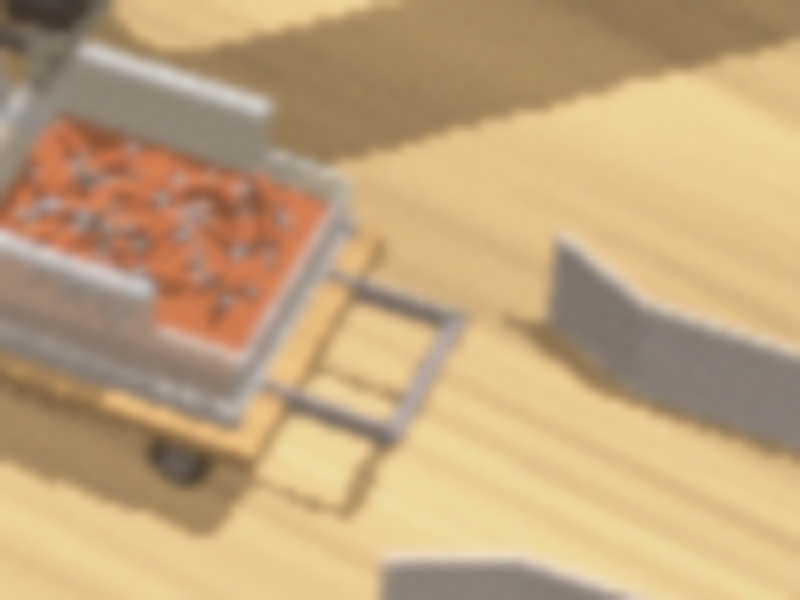

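View pics/i5c.png

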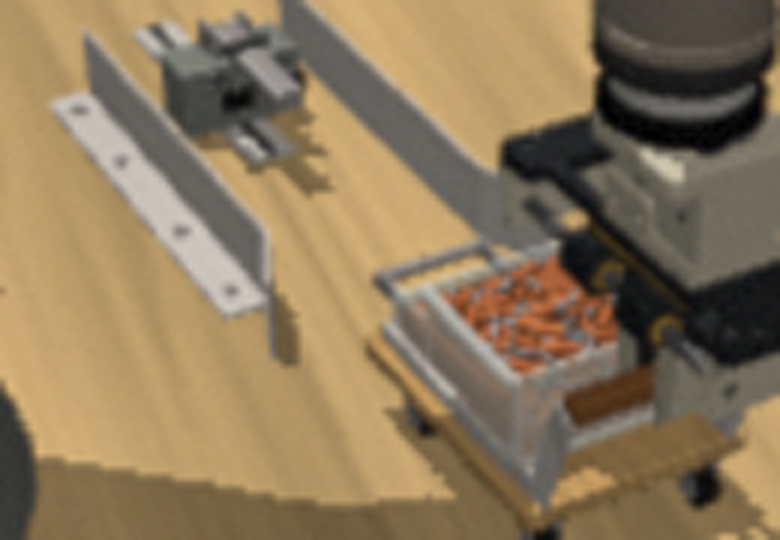

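Run:
```python
from h import *; from lane import lane
S=cam('scene');I=cam('side')
s=lambda u,v:(S,300+(u+.5)/8-.5,180+(v+.5)/8-.5)
i=lambda u,v:(I,240+(u+.5)/6-.5,145+(v+.5)/6-.5)
for n,(u,v),z in (('barL',(460,316),46),('barR',(394,438),46),('deckL',(381,240),48),('lipL',(560,238),50),('lipR',(385,560),50),('bendL',(640,302),50),('bendR',(525,560),50)):
    P=onz(*s(u,v),z);print('scene',n,P.round(1),lane(P))
for n,(u,v),z in (('barL',(383,283),46),('barR',(490,247),46),('mouthL',(266,243),50),('endL',(87,35),50),('bendR?',(480,165),50),('R far',(310,10),50),('lipL',(275,283),50)):
    P=onz(*i(u,v),z);print('side',n,P.round(1),lane(P))
im=cv2.imread('pics/s5.png')
from rails import *
L=fit(S,edge(im,385,462,221,245));Rr=fit(S,edge(im,370,452,251,281))
for q in (L,Rr): print(q[2],round(q[3],2),np.arctan2(q[1][1],q[1][0]).round(4),lane(q[0]))
```

```text
scene barL [464.1  86.1  46. ] (np.float64(-63.1), np.float64(33.0))
scene barR [531.7  97.1  46. ] (np.float64(-62.4), np.float64(-35.5))
scene deckL [447.9  40.9  48. ] (np.float64(-105.4), np.float64(55.8))
scene lipL [409.6  99.1  50. ] (np.float64(-42.1), np.float64(84.9))
scene lipR [586.9 126.2  50. ] (np.float64(-42.0), np.float64(-94.5))
scene bendL [422.4 141.4  50. ] (np.float64(-2.2), np.float64(65.9))
scene bendR [558.7 168.1  50. ] (np.float64(3.7), np.float64(-72.9))
side barL [464.4  78.6  46. ] (np.float64(-70.6), np.float64(33.8))
side barR [531.6  90.1  46. ] (np.float64(-69.4), np.float64(-34.4))
side mouthL [414.4 132.6  50. ] (np.float64(-9.7), np.float64(75.1))
side endL [375.8 397.1  50. ] (np.float64(257.6), np.float64(73.4))
side bendR? [554.6 165.4  50. ] (np.float64(1.6), np.float64(-68.5))
side R far [518.4 378.1  50. ] (np.float64(217.3), np.float64(-64.7))
side lipL [407.8  94.1  50. ] (np.float64(-46.8), np.float64(87.4))
77 0.48 1.7254 (np.float64(147.6), np.float64(68.5))
67 0.54 1.7237 (np.float64(124.7), np.float64(-69.7))
```

Run:
```python
from rails import *
I=cam('side')
def edgeh(im,y0,y1,xa,xb,w=7,th=60):
    S=cv2.cvtColor(im,cv2.COLOR_BGR2HSV)[:,:,1].astype(float);out=[]
    for y in range(y0,y1):
        xc=xa+(xb-xa)*(y-y0)/(y1-y0); hi=int(xc+w)
        for x in range(hi,int(xc-w),-1):
            if S[y,x]>=th>S[y,x-1]: out.append((x-(S[y,x]-th)/(S[y,x]-S[y,x-1]),y));break
    return np.array(out)
for f in ('side0','i4','i5'):
    im=cv2.imread(f'pics/{f}.png')
    S=cv2.cvtColor(im,cv2.COLOR_BGR2HSV)[:,:,1]
    L=fit(I,edgeh(im,156,183,258.5,283,5));Rr=fit(I,edgeh(im,146,166 if f!='side0' else 170,291,310 if f!='side0' else 317))
    for q in (L,Rr): print(f,q[2],round(q[3],2),np.arctan2(q[1][1],q[1][0]).round(4),lane(q[0]))
```

```text
side0 22 0.53 1.7276 (np.float64(104.3), np.float64(69.7))
side0 24 0.53 1.725 (np.float64(118.4), np.float64(-68.3))
i4 22 0.6 1.7274 (np.float64(104.3), np.float64(69.6))
i4 19 0.5 1.7246 (np.float64(151.0), np.float64(-68.4))
i5 21 0.46 1.7268 (np.float64(116.4), np.float64(69.7))
i5 20 0.56 1.7251 (np.float64(129.9), np.float64(-68.4))
```

Emit:
arm_command:
  plan:
    - {"tx": 0, "ty": 0, "tz": 0.3, "wx": -0.0035, "wy": 0, "wz": 0, "jaw": -1}
    - {"tx": 0, "ty": 0, "tz": 0.5, "wx": 0, "wy": 0, "wz": 0, "jaw": -1}
    - {"tx": 0, "ty": 0, "tz": 0.5, "wx": 0, "wy": 0, "wz": 0, "jaw": -1}
    - {"tx": 0, "ty": 0, "tz": 0.5, "wx": 0, "wy": 0, "wz": 0, "jaw": -1}
    - {"tx": 0, "ty": 0, "tz": 0.5, "wx": 0, "wy": 0, "wz": 0, "jaw": -1}
    - {"tx": 0, "ty": 0, "tz": 0.5, "wx": 0, "wy": 0, "wz": 0, "jaw": -1}
    - {"tx": 0, "ty": 0, "tz": 0.5, "wx": 0, "wy": 0, "wz": 0, "jaw": -1}
    - {"tx": 0, "ty": 0, "tz": 0.5, "wx": 0, "wy": 0, "wz": 0, "jaw": -1}
    - {"tx": 0, "ty": 0, "tz": 0.5, "wx": 0, "wy": 0, "wz": 0, "jaw": -1}
    - {"tx": 0, "ty": 0, "tz": 0.5, "wx": 0, "wy": 0, "wz": 0, "jaw": -1}
    - {"tx": 0, "ty": 0, "tz": 0.5, "wx": 0, "wy": 0, "wz": 0, "jaw": -1}
    - {"tx": 0, "ty": 0, "tz": 0.5, "wx": 0, "wy": 0, "wz": 0, "jaw": -1}
    - {"tx": 0, "ty": 0, "tz": 0.5, "wx": 0, "wy": 0, "wz": 0, "jaw": -1}
    - {"tx": 0, "ty": 0, "tz": 0.5, "wx": 0, "wy": 0, "wz": 0, "jaw": -1}
    - {"tx": 0, "ty": 0, "tz": 0.5, "wx": 0, "wy": 0, "wz": 0, "jaw": -1}
    - {"tx": 0, "ty": 0, "tz": 0.5, "wx": 0, "wy": 0, "wz": 0, "jaw": -1}
    - {"tx": 0, "ty": 0, "tz": 0.4, "wx": 0, "wy": 0, "wz": 0, "jaw": -1}
    - {"tx": 0, "ty": 0, "tz": 0.2, "wx": 0, "wy": 0, "wz": 0, "jaw": -1}
    - {"tx": 0, "ty": 0, "tz": 0, "wx": 0, "wy": 0, "wz": 0, "jaw": -1}

```text
time: 12.55
tool_pos: [519.1, -51.2, 122.0]
tcp_rot: [0.376, 1.57, 2.101]
contact_force: [-0.4, 0.2, -0.7]
grip_width: 14.1
```

```bash
sed -i 's/psi=1.722/psi=1.7255/' lane.py
python3 - <<'E'
from st import *; from lane import *
o,p=st()
print('handle lane',lane(o['tool_pos']),'nose pred',lane(o['tool_pos'][:2]+231*np.array([np.cos(p),np.sin(p)])))
cv2.imwrite('pics/s6.png',imaging.capture('scene'));cv2.imwrite('pics/i6.png',imaging.capture('side'))
crop('pics/s6.png','pics/s6c.png',320,185,460,285,5)
crop('pics/i6.png','pics/i6c.png',240,145,370,235,6)
E
```

```text
t 12.55 tcp [519.08 -51.21 121.96] psi 1.7248 tilt [0.0002 0.0004] F [-0.4   0.23 -0.75] M [ 0.129 -0.111 -0.094] w 14.1
handle lane (np.float64(-207.2), np.float64(0.0)) nose pred (np.float64(23.8), np.float64(-0.1))
```

View pics/s6c.png

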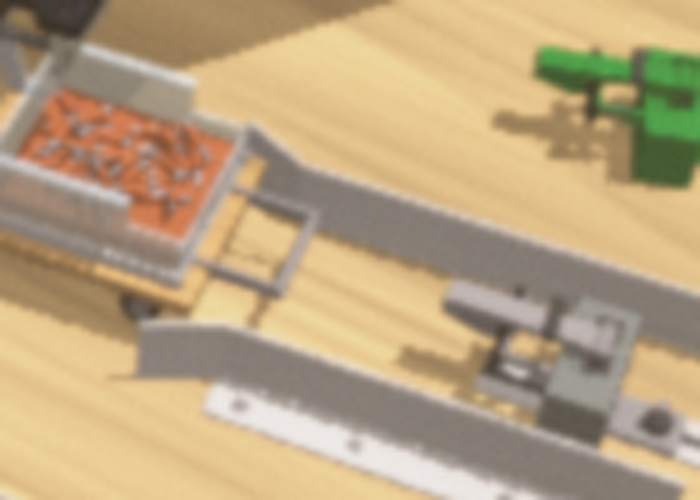

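View pics/i6c.png

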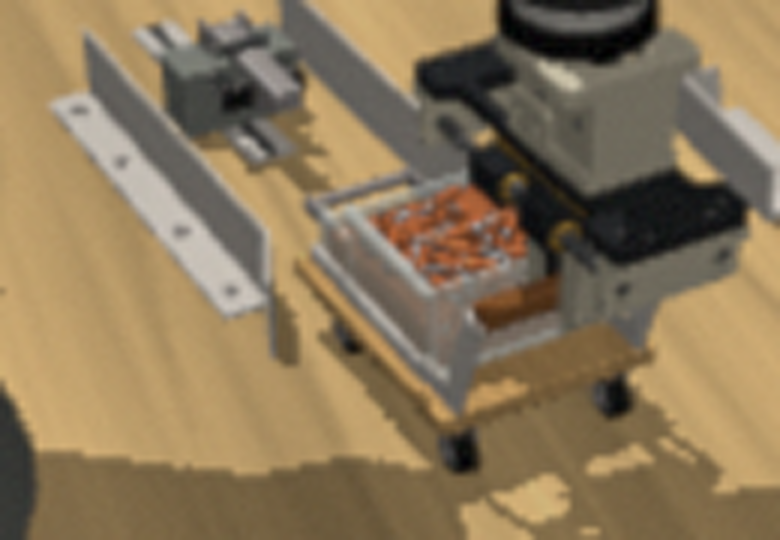

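Run:
```python
from h import *; from lane import lane
S=cam('scene');I=cam('side')
s=lambda u,v:(S,320+(u+.5)/5-.5,185+(v+.5)/5-.5)
i=lambda u,v:(I,240+(u+.5)/6-.5,145+(v+.5)/6-.5)
for n,(u,v),z in (('barL',(315,210),46),('barR',(283,290),46),('deckL',(268,155),48),('latch tip mid',(450,293),70),('latch tip',(450,293),60),('buffer',(480,380),46)):
    P=onz(*s(u,v),z);print('scene',n,lane(P))
for n,(u,v),z in (('barL',(313,206),46),('barR',(412,178),46),('deckL',(297,264),48)):
    P=onz(*i(u,v),z);print('side',n,lane(P))
crop('pics/s6.png','pics/a6.png',355,220,385,250,20)
crop('pics/i6.png','pics/b6.png',285,165,315,190,20)
```

```text
scene barL (np.float64(18.5), np.float64(37.0))
scene barR (np.float64(22.5), np.float64(-31.2))
scene deckL (np.float64(-22.7), np.float64(66.3))
scene latch tip mid (np.float64(115.3), np.float64(-12.9))
scene latch tip (np.float64(114.1), np.float64(-4.1))
scene buffer (np.float64(147.1), np.float64(-46.9))
side barL (np.float64(16.4), np.float64(33.2))
side barR (np.float64(14.2), np.float64(-30.2))
side deckL (np.float64(-33.6), np.float64(68.0))
```

View pics/a6.png

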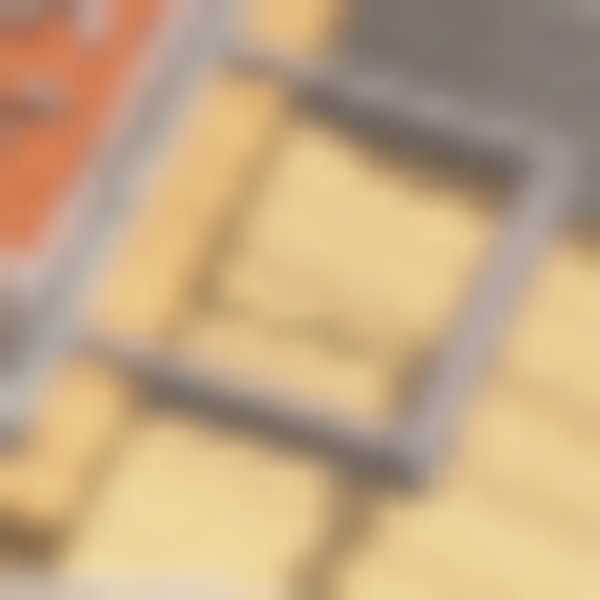

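View pics/b6.png

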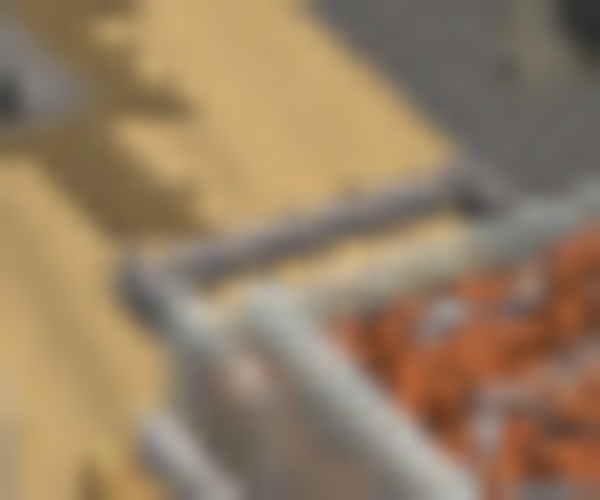

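Run:
```python
from h import *; from lane import lane
S=cam('scene');I=cam('side')
for C,x0,y0,pts in ((S,355,220,((558,152),(415,480))),(I,285,165,((128,275),(478,170)))):
    P=[onz(C,x0+(u+.5)/20-.5,y0+(v+.5)/20-.5,46) for u,v in pts]
    l=[lane(p) for p in P];print(l,'mid',(l[0][1]+l[1][1])/2,'yaw rel',(l[1][0]-l[0][0])/(l[0][1]-l[1][1]))
```

```text
[(np.float64(18.7), np.float64(34.7)), (np.float64(21.2), np.float64(-35.7))] mid -0.5 yaw rel 0.03551136363636363
[(np.float64(21.4), np.float64(33.9)), (np.float64(20.9), np.float64(-34.5))] mid -0.3000000000000007 yaw rel -0.007309941520467836
```

Emit:
arm_command:
  plan:
    - {"tx": 0, "ty": 0, "tz": 0.2, "wx": 0, "wy": 0, "wz": 0, "jaw": -1}
    - {"tx": 0, "ty": 0, "tz": 0.3, "wx": 0, "wy": 0, "wz": 0, "jaw": -1}
    - {"tx": 0, "ty": 0, "tz": 0.3, "wx": 0, "wy": 0, "wz": 0, "jaw": -1}
    - {"tx": 0, "ty": 0, "tz": 0.3, "wx": 0, "wy": 0, "wz": 0, "jaw": -1}
    - {"tx": 0, "ty": 0, "tz": 0.3, "wx": 0, "wy": 0, "wz": 0, "jaw": -1}
    - {"tx": 0, "ty": 0, "tz": 0.3, "wx": 0, "wy": 0, "wz": 0, "jaw": -1}
    - {"tx": 0, "ty": 0, "tz": 0.3, "wx": 0, "wy": 0, "wz": 0, "jaw": -1}
    - {"tx": 0, "ty": 0, "tz": 0.3, "wx": 0, "wy": 0, "wz": 0, "jaw": -1}
    - {"tx": 0, "ty": 0, "tz": 0.3, "wx": 0, "wy": 0, "wz": 0, "jaw": -1}
    - {"tx": 0, "ty": 0, "tz": 0.3, "wx": 0, "wy": 0, "wz": 0, "jaw": -1}

```text
time: 13.65
tool_pos: [514.7, -22.7, 122.0]
tcp_rot: [-0.085, 1.571, 1.639]
contact_force: [1.2, -0.8, -0.4]
grip_width: 14.2
```

```bash
cat > q.py <<'E'
from st import *; from lane import *
o,p=st()
print('handle lane',lane(o['tool_pos']),'nose pred',lane(o['tool_pos'][:2]+231*np.array([np.cos(p),np.sin(p)])))
Rt=R.from_euler('xyz',o['tcp_rot']).as_matrix();print('F tool',(Rt.T@o['contact_force']).round(2),'M tool',(Rt.T@o['moment']).round(3))
E
python3 q.py
```

```text
t 13.65 tcp [514.71 -22.72 121.99] psi 1.7245 tilt [-0.      0.0001] F [ 1.23 -0.82 -0.38] M [-0.09  -0.125 -0.096] w 14.2
handle lane (np.float64(-178.4), np.float64(-0.0)) nose pred (np.float64(52.6), np.float64(-0.3))
F tool [ 0.38 -1.09 -1.  ] M tool [ 0.096  0.108 -0.109]
```

Emit:
arm_command:
  plan:
    - {"tx": 0, "ty": 0, "tz": 0.3, "wx": 0, "wy": 0, "wz": 0, "jaw": -1}
    - {"tx": 0, "ty": 0, "tz": 0.3, "wx": 0, "wy": 0, "wz": 0, "jaw": -1}
    - {"tx": 0, "ty": 0, "tz": 0.3, "wx": 0, "wy": 0, "wz": 0, "jaw": -1}
    - {"tx": 0, "ty": 0, "tz": 0.3, "wx": 0, "wy": 0, "wz": 0, "jaw": -1}
    - {"tx": 0, "ty": 0, "tz": 0.3, "wx": 0, "wy": 0, "wz": 0, "jaw": -1}
    - {"tx": 0, "ty": 0, "tz": 0.3, "wx": 0, "wy": 0, "wz": 0, "jaw": -1}

```text
time: 14.25
tool_pos: [512.0, -4.9, 122.0]
tcp_rot: [-0.999, 1.571, 0.726]
contact_force: [0.5, -0.2, 0.2]
grip_width: 14.0
```

```bash
python3 q.py;  python3 - <<'E'
from h import *
cv2.imwrite('pics/s7.png',imaging.capture('scene'));cv2.imwrite('pics/i7.png',imaging.capture('side'))
crop('pics/s7.png','pics/s7c.png',340,190,460,280,6)
crop('pics/i7.png','pics/i7c.png',240,145,370,235,6)
E
```

```text
t 14.25 tcp [511.96  -4.94 122.03] psi 1.7245 tilt [-0.0001  0.    ] F [ 0.48 -0.19  0.16] M [-0.09  -0.095 -0.054] w 14.0
handle lane (np.float64(-160.4), np.float64(-0.0)) nose pred (np.float64(70.6), np.float64(-0.3))
F tool [-0.16 -0.44 -0.26] M tool [ 0.054  0.103 -0.08 ]
```

View pics/s7c.png

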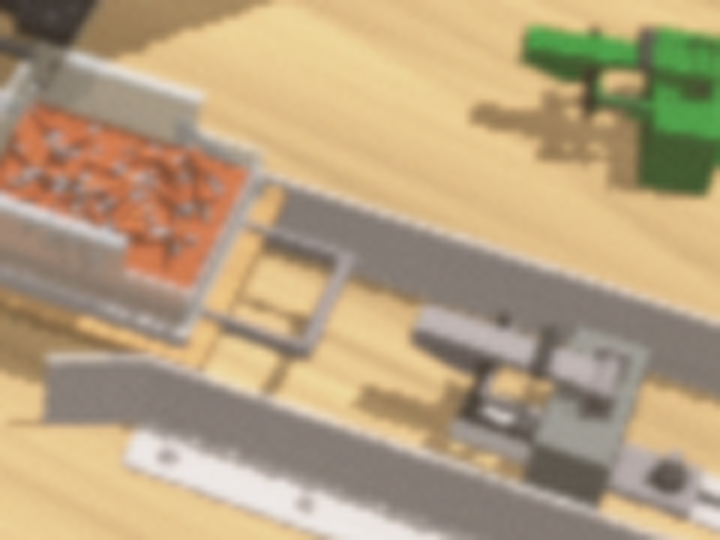

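View pics/i7c.png

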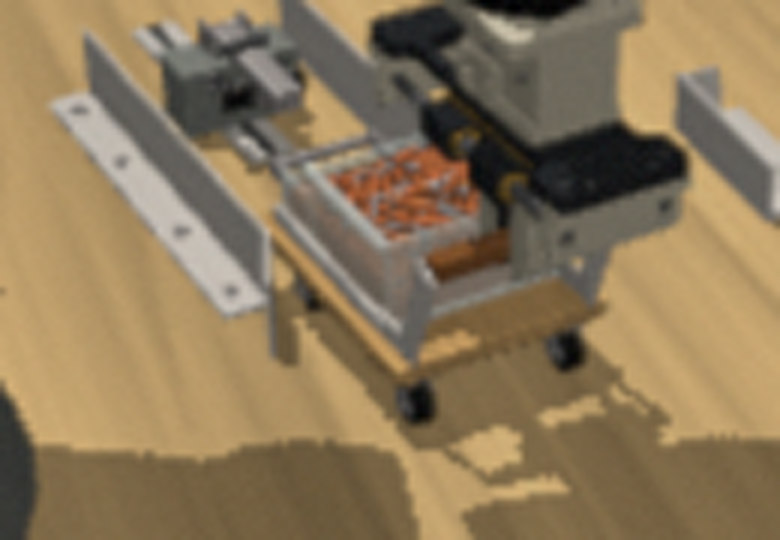

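Emit:
arm_command:
  plan:
    - {"tx": 0, "ty": 0, "tz": 0.3, "wx": 0, "wy": 0, "wz": 0, "jaw": -1}
    - {"tx": 0, "ty": 0, "tz": 0.3, "wx": 0, "wy": 0, "wz": 0, "jaw": -1}
    - {"tx": 0, "ty": 0, "tz": 0.3, "wx": 0, "wy": 0, "wz": 0, "jaw": -1}
    - {"tx": 0, "ty": 0, "tz": 0.3, "wx": 0, "wy": 0, "wz": 0, "jaw": -1}
    - {"tx": 0, "ty": 0, "tz": 0.3, "wx": 0, "wy": 0, "wz": 0, "jaw": -1}
    - {"tx": 0, "ty": 0, "tz": 0.3, "wx": 0, "wy": 0, "wz": 0, "jaw": -1}
    - {"tx": 0, "ty": 0, "tz": 0.3, "wx": 0, "wy": 0, "wz": 0, "jaw": -1}
    - {"tx": 0, "ty": 0, "tz": 0.3, "wx": 0, "wy": 0, "wz": 0, "jaw": -1}
    - {"tx": 0, "ty": 0, "tz": 0.3, "wx": 0, "wy": 0, "wz": 0, "jaw": -1}
    - {"tx": 0, "ty": 0, "tz": 0.3, "wx": 0, "wy": 0, "wz": 0, "jaw": -1}
    - {"tx": 0, "ty": 0, "tz": 0.2, "wx": 0, "wy": 0, "wz": 0, "jaw": -1}

```text
time: 15.45
tool_pos: [507.0, 26.8, 122.0]
tcp_rot: [-0.189, 1.571, 1.536]
contact_force: [1.3, -0.7, -0.4]
grip_width: 13.9
```

```bash
python3 q.py;  python3 - <<'E'
from h import *
cv2.imwrite('pics/s8.png',imaging.capture('scene'))
crop('pics/s8.png','pics/s8c.png',360,205,470,285,7)
E
```

```text
t 15.45 tcp [507.04  26.76 122.  ] psi 1.7246 tilt [-0.      0.0001] F [ 1.33 -0.74 -0.43] M [-0.06  -0.099 -0.025] w 13.9
handle lane (np.float64(-128.3), np.float64(-0.1)) nose pred (np.float64(102.7), np.float64(-0.3))
F tool [ 0.43 -1.2  -0.94] M tool [ 0.025  0.075 -0.089]
```

View pics/s8c.png

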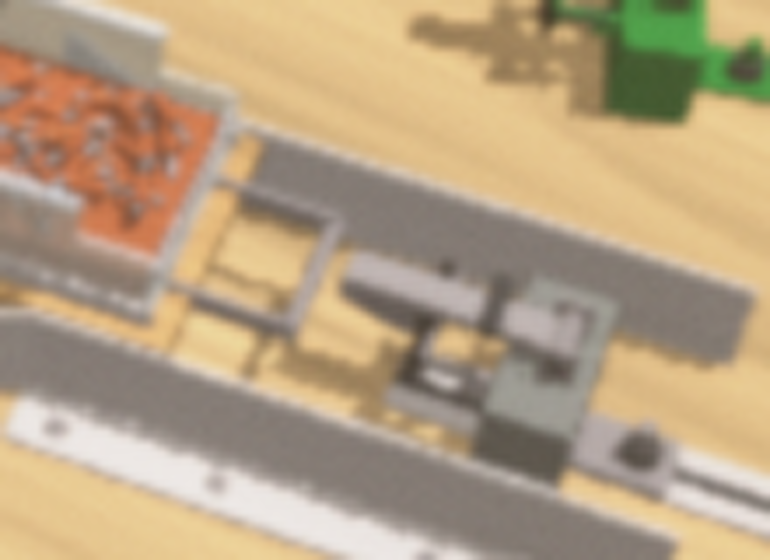

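Run:
```python
from h import *; from lane import lane
S=cam('scene')
for u,v,z in ((418,345,46),(425,330,46),(345,275,60),(480,390,60)): print(lane(onz(S,360+(u+.5)/7-.5,205+(v+.5)/7-.5,z)))
```

```text
(np.float64(149.6), np.float64(-18.6))
(np.float64(150.0), np.float64(-9.7))
(np.float64(112.9), np.float64(-7.4))
(np.float64(180.1), np.float64(-42.5))
```

Emit:
arm_command:
  plan:
    - {"tx": 0, "ty": 0, "tz": 0.2, "wx": 0, "wy": 0, "wz": 0, "jaw": -1}
    - {"tx": 0, "ty": 0, "tz": 0.2, "wx": 0, "wy": 0, "wz": 0, "jaw": -1}
    - {"tx": 0, "ty": 0, "tz": 0.2, "wx": 0, "wy": 0, "wz": 0, "jaw": -1}
    - {"tx": 0, "ty": 0, "tz": 0.2, "wx": 0, "wy": 0, "wz": 0, "jaw": -1}
    - {"tx": 0, "ty": 0, "tz": 0.2, "wx": 0, "wy": 0, "wz": 0, "jaw": -1}
    - {"tx": 0, "ty": 0, "tz": 0.2, "wx": 0, "wy": 0, "wz": 0, "jaw": -1}
    - {"tx": 0, "ty": 0, "tz": 0.2, "wx": 0, "wy": 0, "wz": 0, "jaw": -1}
    - {"tx": 0, "ty": 0, "tz": 0.2, "wx": 0, "wy": 0, "wz": 0, "jaw": -1}
    - {"tx": 0, "ty": 0, "tz": 0.2, "wx": 0, "wy": 0, "wz": 0, "jaw": -1}
    - {"tx": 0, "ty": 0, "tz": 0.2, "wx": 0, "wy": 0, "wz": 0, "jaw": -1}

```text
time: 16.5
tool_pos: [504.1, 46.2, 122.1]
tcp_rot: [-2.55, 1.57, -0.826]
contact_force: [1.2, -2.2, -0.9]
grip_width: 13.5
```

```bash
python3 q.py
```

```text
t 16.5 tcp [504.1   46.19 122.08] psi 1.7246 tilt [-0.0002 -0.0003] F [ 1.21 -2.17 -0.93] M [-0.31  -0.081  0.006] w 13.5
handle lane (np.float64(-108.6), np.float64(-0.2)) nose pred (np.float64(122.4), np.float64(-0.4))
F tool [ 0.93 -0.86 -2.33] M tool [-0.006  0.319 -0.033]
```

Emit:
arm_command:
  plan:
    - {"tx": 0, "ty": 0, "tz": 0.2, "wx": 0, "wy": 0, "wz": 0, "jaw": -1}
    - {"tx": 0, "ty": 0, "tz": 0.2, "wx": 0, "wy": 0, "wz": 0, "jaw": -1}
    - {"tx": 0, "ty": 0, "tz": 0.2, "wx": 0, "wy": 0, "wz": 0, "jaw": -1}
    - {"tx": 0, "ty": 0, "tz": 0.2, "wx": 0, "wy": 0, "wz": 0, "jaw": -1}
    - {"tx": 0, "ty": 0, "tz": 0.2, "wx": 0, "wy": 0, "wz": 0, "jaw": -1}
    - {"tx": 0, "ty": 0, "tz": 0.2, "wx": 0, "wy": 0, "wz": 0, "jaw": -1}
    - {"tx": 0, "ty": 0, "tz": 0.2, "wx": 0, "wy": 0, "wz": 0, "jaw": -1}
    - {"tx": 0, "ty": 0, "tz": 0.1, "wx": 0, "wy": 0, "wz": 0, "jaw": -1}

```text
time: 17.3
tool_pos: [501.8, 61.2, 122.1]
tcp_rot: [-1.347, 1.571, 0.377]
contact_force: [1.2, -2.7, -0.5]
grip_width: 14.0
```

```bash
python3 q.py;  python3 - <<'E'
from h import *
cv2.imwrite('pics/s9.png',imaging.capture('scene'))
crop('pics/s9.png','pics/s9c.png',360,205,470,285,7)
E
```

```text
t 17.3 tcp [501.78  61.2  122.06] psi 1.7245 tilt [-0.0003  0.0001] F [ 1.15 -2.68 -0.5 ] M [-0.35  -0.118 -0.065] w 14.0
handle lane (np.float64(-93.4), np.float64(-0.2)) nose pred (np.float64(137.6), np.float64(-0.4))
F tool [ 0.5  -0.73 -2.82] M tool [ 0.065  0.364 -0.063]
```

View pics/s9c.png

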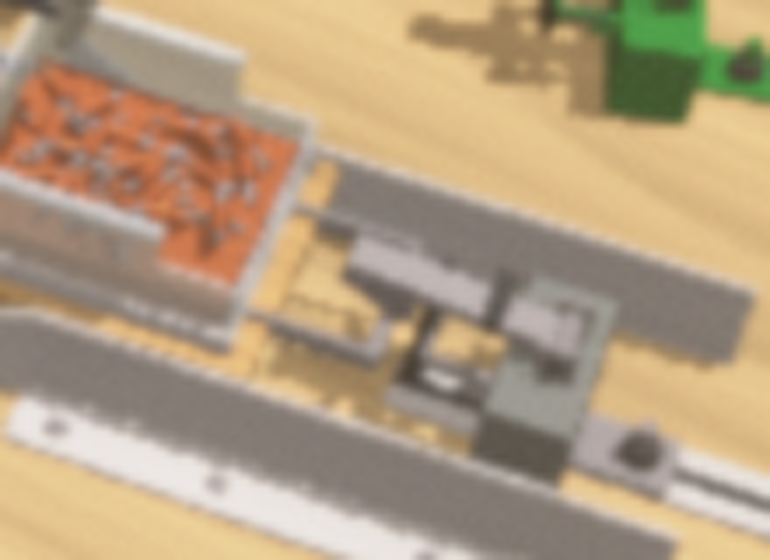

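Emit:
arm_command:
  plan:
    - {"tx": 0, "ty": 0, "tz": 0.1, "wx": 0, "wy": 0, "wz": 0, "jaw": -1}
    - {"tx": 0, "ty": 0, "tz": 0.1, "wx": 0, "wy": 0, "wz": 0, "jaw": -1}
    - {"tx": 0, "ty": 0, "tz": 0.1, "wx": 0, "wy": 0, "wz": 0, "jaw": -1}
    - {"tx": 0, "ty": 0, "tz": 0.1, "wx": 0, "wy": 0, "wz": 0, "jaw": -1}
    - {"tx": 0, "ty": 0, "tz": 0.1, "wx": 0, "wy": 0, "wz": 0, "jaw": -1}

```text
time: 17.85
tool_pos: [501.0, 66.2, 122.0]
tcp_rot: [-0.107, 1.571, 1.617]
contact_force: [0.8, -1.0, 0.3]
grip_width: 13.7
```

```bash
python3 q.py
```

```text
t 17.85 tcp [500.95  66.16 122.  ] psi 1.7245 tilt [-0.      0.0002] F [ 0.79 -1.04  0.32] M [-0.204 -0.153 -0.139] w 13.7
handle lane (np.float64(-88.4), np.float64(-0.1)) nose pred (np.float64(142.6), np.float64(-0.4))
F tool [-0.32 -0.62 -1.15] M tool [ 0.139  0.225 -0.12 ]
```

Emit:
arm_command:
  plan:
    - {"tx": 0, "ty": 0, "tz": 0.1, "wx": 0, "wy": 0, "wz": 0, "jaw": -1}
    - {"tx": 0, "ty": 0, "tz": 0.1, "wx": 0, "wy": 0, "wz": 0, "jaw": -1}
    - {"tx": 0, "ty": 0, "tz": 0.1, "wx": 0, "wy": 0, "wz": 0, "jaw": -1}
    - {"tx": 0, "ty": 0, "tz": 0.1, "wx": 0, "wy": 0, "wz": 0, "jaw": -1}

```text
time: 18.25
tool_pos: [500.4, 70.0, 122.0]
tcp_rot: [-0.941, 1.571, 0.784]
contact_force: [0.3, -2.4, 0.2]
grip_width: 13.5
```

```bash
python3 q.py
```

```text
t 18.25 tcp [500.37  70.   122.03] psi 1.7245 tilt [-0.0001  0.0001] F [ 0.3  -2.37  0.2 ] M [-0.401 -0.138 -0.125] w 13.5
handle lane (np.float64(-84.5), np.float64(-0.1)) nose pred (np.float64(146.5), np.float64(-0.4))
F tool [-0.2   0.07 -2.39] M tool [ 0.125  0.417 -0.075]
```

Emit:
arm_command:
  plan:
    - {"tx": 0, "ty": 0, "tz": 0.1, "wx": 0, "wy": 0, "wz": 0, "jaw": -1}
    - {"tx": 0, "ty": 0, "tz": 0.1, "wx": 0, "wy": 0, "wz": 0, "jaw": -1}
    - {"tx": 0, "ty": 0, "tz": 0.1, "wx": 0, "wy": 0, "wz": 0, "jaw": -1}

```text
time: 18.55
tool_pos: [500.0, 72.6, 122.1]
tcp_rot: [-2.811, 1.57, -1.087]
contact_force: [1.0, -5.1, 0.8]
grip_width: 13.7
```

```bash
python3 q.py
```

```text
t 18.55 tcp [499.99  72.61 122.07] psi 1.7245 tilt [-0.0002 -0.0005] F [ 0.96 -5.15  0.78] M [-0.757 -0.122 -0.083] w 13.7
handle lane (np.float64(-81.9), np.float64(-0.2)) nose pred (np.float64(149.1), np.float64(-0.4))
F tool [-0.77 -0.16 -5.23] M tool [ 0.083  0.767 -0.005]
```

Emit:
arm_command:
  plan:
    - {"tx": 0, "ty": 0, "tz": 0.1, "wx": 0, "wy": 0, "wz": 0, "jaw": -1}
    - {"tx": 0, "ty": 0, "tz": 0.1, "wx": 0, "wy": 0, "wz": 0, "jaw": -1}

```text
time: 18.75
tool_pos: [499.7, 74.7, 122.1]
tcp_rot: [-2.766, 1.57, -1.041]
contact_force: [1.2, -5.6, 0.3]
grip_width: 13.7
```

```bash
python3 q.py;  python3 - <<'E'
from h import *
cv2.imwrite('pics/s10.png',imaging.capture('scene'))
crop('pics/s10.png','pics/s10c.png',360,205,470,285,7)
E
```

```text
t 18.75 tcp [499.67  74.67 122.07] psi 1.7245 tilt [-0.0001 -0.0004] F [ 1.2  -5.63  0.27] M [-0.834 -0.233 -0.017] w 13.7
handle lane (np.float64(-79.8), np.float64(-0.2)) nose pred (np.float64(151.2), np.float64(-0.4))
F tool [-0.27 -0.33 -5.75] M tool [ 0.017  0.86  -0.102]
```

View pics/s10c.png

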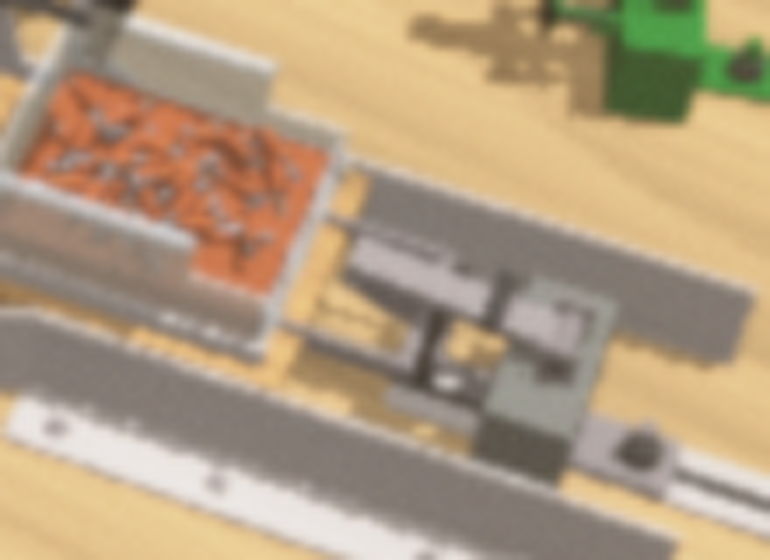

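Emit:
arm_command:
  plan:
    - {"tx": 0, "ty": 0, "tz": 0.1, "wx": 0, "wy": 0, "wz": 0, "jaw": -1}
    - {"tx": 0, "ty": 0, "tz": 0.1, "wx": 0, "wy": 0, "wz": 0, "jaw": -1}
    - {"tx": 0, "ty": 0, "tz": 0.1, "wx": 0, "wy": 0, "wz": 0, "jaw": -1}

```text
time: 19.1
tool_pos: [499.3, 77.5, 122.1]
tcp_rot: [-2.883, 1.57, -1.158]
contact_force: [1.1, -7.6, -0.1]
grip_width: 14.0
```

```bash
python3 q.py;  python3 - <<'E'
from h import *
cv2.imwrite('pics/s11.png',imaging.capture('scene'))
crop('pics/s11.png','pics/s11c.png',360,205,470,285,7)
E
```

```text
t 19.1 tcp [499.26  77.45 122.09] psi 1.7246 tilt [-0.0002 -0.0007] F [ 1.1  -7.65 -0.11] M [-1.109 -0.204 -0.029] w 14.0
handle lane (np.float64(-77.0), np.float64(-0.2)) nose pred (np.float64(154.0), np.float64(-0.4))
F tool [ 0.12  0.09 -7.72] M tool [ 0.029  1.127 -0.032]
```

Emit:
arm_command:
  plan:
    - {"tx": 0, "ty": 0, "tz": 0.1, "wx": 0, "wy": 0, "wz": 0, "jaw": -1}
    - {"tx": 0, "ty": 0, "tz": 0.1, "wx": 0, "wy": 0, "wz": 0, "jaw": -1}

```text
time: 19.35
tool_pos: [499.1, 79.2, 122.1]
tcp_rot: [-2.904, 1.57, -1.179]
contact_force: [1.2, -8.1, 0.4]
grip_width: 13.6
```

```bash
python3 q.py;  python3 - <<'E'
from h import *
cv2.imwrite('pics/s12.png',imaging.capture('scene'));cv2.imwrite('pics/i12.png',imaging.capture('side'))
crop('pics/s12.png','pics/s12c.png',360,205,470,285,7)
crop('pics/i12.png','pics/i12c.png',240,120,370,210,6)
E
```

```text
t 19.35 tcp [499.06  79.15 122.11] psi 1.7247 tilt [-0.0003 -0.0012] F [ 1.21 -8.13  0.38] M [-1.308 -0.181 -0.014] w 13.6
handle lane (np.float64(-75.3), np.float64(-0.3)) nose pred (np.float64(155.7), np.float64(-0.5))
F tool [-0.37  0.05 -8.22] M tool [0.013 1.321 0.022]
```

View pics/s12c.png

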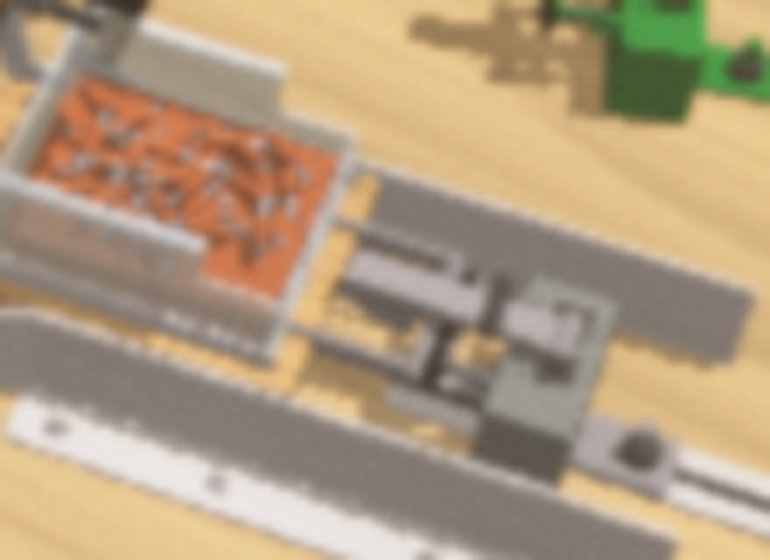

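View pics/i12c.png

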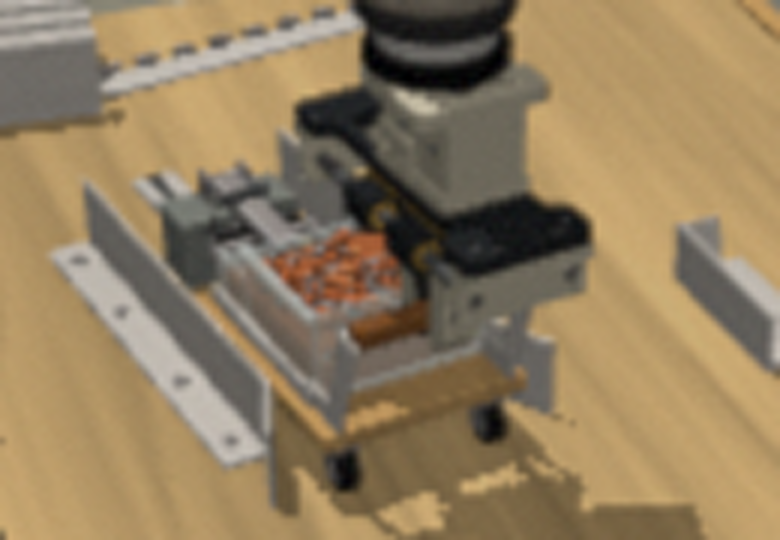

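Run:
```python
from h import *
t=[cv2.resize(cv2.imread(f'pics/{n}.png')[232:258,400:440],None,fx=9,fy=9,interpolation=cv2.INTER_CUBIC) for n in ('s8','s10','s11','s12')]
cv2.imwrite('pics/cmp.png',np.vstack([np.hstack(t[:2]),np.hstack(t[2:])]))
```

```text
(no output)
```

View pics/cmp.png

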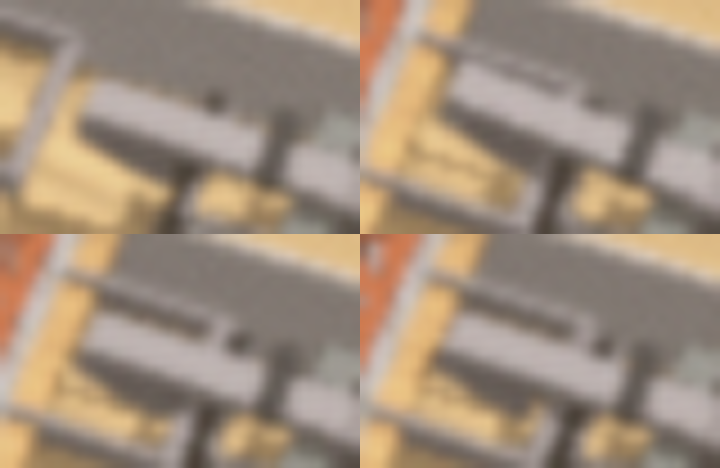

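Emit:
arm_command:
  plan:
    - {"tx": 0, "ty": 0, "tz": -0.1, "wx": 0, "wy": 0, "wz": 0, "jaw": -1}
    - {"tx": 0, "ty": 0, "tz": -0.1, "wx": 0, "wy": 0, "wz": 0, "jaw": -1}
    - {"tx": 0, "ty": 0, "tz": -0.05, "wx": 0, "wy": 0, "wz": 0, "jaw": -1}
    - {"tx": 0, "ty": 0, "tz": 0, "wx": 0, "wy": 0, "wz": 0, "jaw": -1}

```text
time: 19.85
tool_pos: [499.3, 76.9, 122.1]
tcp_rot: [-2.799, 1.57, -1.074]
contact_force: [1.3, -6.0, -0.0]
grip_width: 13.7
```

```bash
python3 q.py
```

```text
t 19.85 tcp [499.35  76.93 122.08] psi 1.7245 tilt [-0.0002 -0.0006] F [ 1.34 -5.96 -0.02] M [-0.929 -0.218 -0.046] w 13.7
handle lane (np.float64(-77.5), np.float64(-0.2)) nose pred (np.float64(153.5), np.float64(-0.4))
F tool [ 0.03 -0.41 -6.09] M tool [ 0.046  0.952 -0.073]
```

Emit:
arm_command:
  plan:
    - {"tx": 0, "ty": 0, "tz": -0.05, "wx": 0, "wy": 0, "wz": 0, "jaw": -1}
    - {"tx": 0, "ty": 0, "tz": -0.05, "wx": 0, "wy": 0, "wz": 0, "jaw": -1}
    - {"tx": 0, "ty": 0, "tz": 0, "wx": 0, "wy": 0, "wz": 0, "jaw": -1}

```text
time: 20.15
tool_pos: [499.3, 76.6, 122.0]
tcp_rot: [0.011, 1.57, 1.736]
contact_force: [0.4, -1.7, 0.6]
grip_width: 13.6
```

```bash
python3 q.py;  python3 - <<'E'
from h import *
cv2.imwrite('pics/s13.png',imaging.capture('scene'))
t=[cv2.resize(cv2.imread(f'pics/{n}.png')[232:258,400:440],None,fx=9,fy=9,interpolation=cv2.INTER_CUBIC) for n in ('s12','s13')]
cv2.imwrite('pics/cmp13.png',np.hstack(t))
E
```

```text
t 20.15 tcp [499.3   76.62 122.01] psi 1.7244 tilt [0.     0.0006] F [ 0.42 -1.68  0.57] M [-0.37  -0.126 -0.076] w 13.6
handle lane (np.float64(-77.8), np.float64(-0.1)) nose pred (np.float64(153.2), np.float64(-0.4))
F tool [-0.57 -0.16 -1.72] M tool [ 0.076  0.385 -0.068]
```

View pics/cmp13.png

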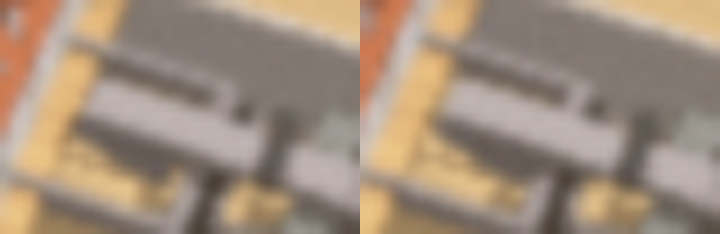

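Emit:
arm_command:
  plan:
    - {"tx": 0, "ty": 0, "tz": -0.03, "wx": 0, "wy": 0, "wz": 0, "jaw": -1}
    - {"tx": 0, "ty": 0, "tz": 0, "wx": 0, "wy": 0, "wz": 0, "jaw": -0.5}
    - {"tx": 0, "ty": 0, "tz": 0, "wx": 0, "wy": 0, "wz": 0, "jaw": -0.3}
    - {"tx": 0, "ty": 0, "tz": 0, "wx": 0, "wy": 0, "wz": 0, "jaw": -0.2}
    - {"tx": 0, "ty": 0, "tz": 0, "wx": 0, "wy": 0, "wz": 0, "jaw": -0.2}

```text
time: 20.7
tool_pos: [499.3, 76.2, 122.0]
tcp_rot: [0.681, 1.571, 2.405]
contact_force: [0.6, 0.5, -0.3]
grip_width: 36.3
```

```bash
python3 q.py
```

```text
t 20.7 tcp [499.31  76.16 121.97] psi 1.7246 tilt [0.0002 0.0002] F [ 0.61  0.47 -0.32] M [ 0.057  0.022 -0.004] w 36.3
handle lane (np.float64(-78.3), np.float64(-0.0)) nose pred (np.float64(152.7), np.float64(-0.3))
F tool [ 0.32 -0.68  0.37] M tool [ 0.004 -0.06   0.013]
```

Free of force. Lift straight up and check.

Emit:
arm_command:
  plan:
    - {"tx": -0.5, "ty": 0, "tz": 0, "wx": 0, "wy": 0, "wz": 0, "jaw": -0.2}
    - {"tx": -1, "ty": 0, "tz": 0, "wx": 0, "wy": 0, "wz": 0, "jaw": -0.2}
    - {"tx": -2, "ty": 0, "tz": 0, "wx": 0, "wy": 0, "wz": 0, "jaw": -0.2}
    - {"tx": -3, "ty": 0, "tz": 0, "wx": 0, "wy": 0, "wz": 0, "jaw": -0.2}
    - {"tx": -3, "ty": 0, "tz": 0, "wx": 0, "wy": 0, "wz": 0, "jaw": -0.2}
    - {"tx": -3, "ty": 0, "tz": 0, "wx": 0, "wy": 0, "wz": 0, "jaw": -0.2}
    - {"tx": -2, "ty": 0, "tz": -3, "wx": 0, "wy": 0, "wz": 0, "jaw": -0.2}
    - {"tx": 0, "ty": 0, "tz": -4, "wx": 0, "wy": 0, "wz": 0, "jaw": -0.2}
    - {"tx": 0, "ty": 0, "tz": -3, "wx": 0, "wy": 0, "wz": 0, "jaw": -0.2}
    - {"tx": 0, "ty": 0, "tz": 0, "wx": 0, "wy": 0, "wz": 0, "jaw": -0.2}
    - {"tx": 0, "ty": 0, "tz": 0, "wx": 0, "wy": 0, "wz": 0, "jaw": -0.2}
    - {"tx": 0, "ty": 0, "tz": 0, "wx": 0, "wy": 0, "wz": 0, "jaw": -0.2}

```text
time: 21.9
tool_pos: [514.5, -22.0, 267.3]
tcp_rot: [-0.498, 1.57, 1.227]
contact_force: [-0.3, 1.4, -0.2]
grip_width: 37.1
```

```bash
python3 q.py;  python3 - <<'E'
from h import *
for k,n in (('s','scene'),('i','side'),('w','wrist')): cv2.imwrite(f'pics/{k}14.png',imaging.capture(n))
t=[cv2.resize(cv2.imread(f'pics/{n}.png')[232:258,400:440],None,fx=9,fy=9,interpolation=cv2.INTER_CUBIC) for n in ('s13','s14')]
cv2.imwrite('pics/cmp14.png',np.hstack(t))
crop('pics/s14.png','pics/s14c.png',330,190,480,300,5)
crop('pics/i14.png','pics/i14c.png',240,120,370,220,6)
E
```

```text
t 21.9 tcp [514.52 -21.96 267.34] psi 1.725 tilt [-0.0002  0.0004] F [-0.34  1.35 -0.21] M [ 0.107 -0.01  -0.023] w 37.1
handle lane (np.float64(-177.6), np.float64(0.0)) nose pred (np.float64(53.4), np.float64(-0.1))
F tool [0.21 0.13 1.39] M tool [ 0.024 -0.104 -0.026]
```

View pics/cmp14.png

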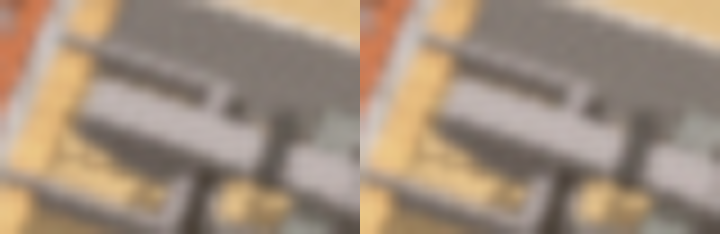

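View pics/s14c.png

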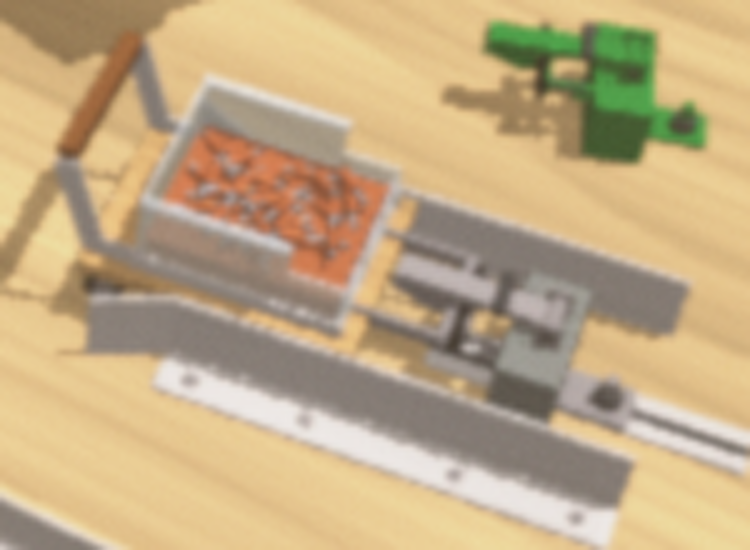

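View pics/i14c.png

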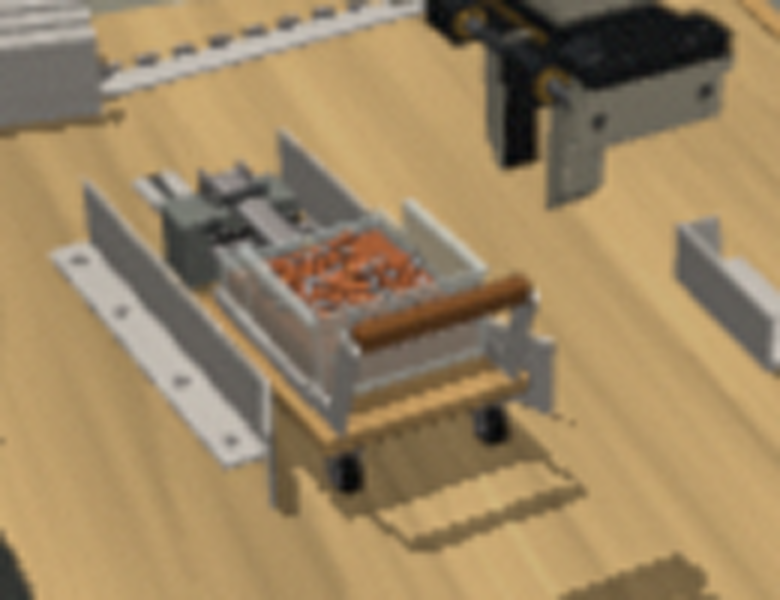

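View pics/s14.png

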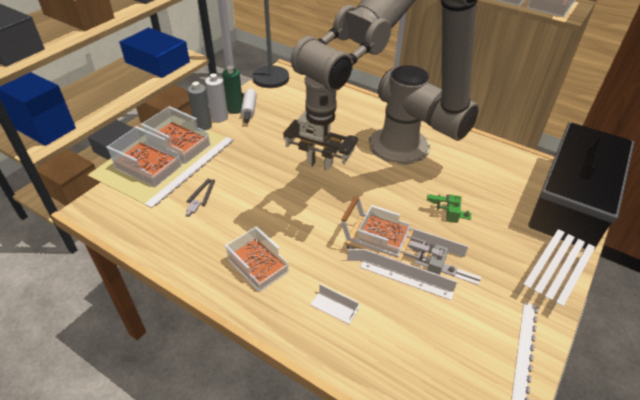

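Still latched: the latch lies down behind the bar, the caddy hasn't moved since I let go, and the bystanders are where they were. I'm handing in.

```bash
python3 -c "
from plant import bot; print(bot.close_job())"
```

```text
the job is handed in; nothing more can be done
None
```

The caddy is in its dock and latched, and the job was handed in at about 22 s of the 48 s allowed.

**What I did:** I gripped the handle from above and turned and shifted the caddy onto the lane's centre line. I then pushed it straight ahead for about 130 mm before the nose reached the lips. Inside the rails I pushed slowly. The buffer touched at about 147 mm beyond the mouth, and the latch was seen down at about 154 mm. The push force peaked at about 8 N. I eased back until the latch took the load, opened the jaws and lifted clear.

**Last checks:**
- **Latch:** in the scene picture it lies at the same height as before the caddy touched it, behind the bar. When I pulled back, the force fell from 6 N to 1.7 N over 0.3 mm of movement, so the latch is holding.
- **After release:** the caddy had not moved. The spare bin, pliers and bracket look to be where they were. The arm is clear and touching nothing.

**Limits of these checks:**
- **Castor angles:** I did not measure them; that all four trail straight is inferred from the straight run.
- **Lateral position:** the two fixed cameras disagreed by about 3 mm on where the caddy stood across the lane. I steered on their mean, and felt no sideways force above about 1 N on entry.
- **Buffer travel:** the pressed-in depth (about 6 mm) is estimated from where the buffer first touched, not measured directly.

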